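# Swap the food pans and portion the cucumber chunks

## Task

The two food pans stand in each other's place: first swap them, so that the yellow pan stands in the middle of the rubber mat before the chute and the red pan in the middle of the cork serving mat. Then load all the cucumber chunks from the board into the upper end of the chute, and once they are all in, take the yellow pan by its handle and hold it pressed against the green paddle until every chunk has slid into it. Last, draw the yellow pan back to the middle of the rubber mat, so that the paddle springs out, and let go; the jar, the can and the mug stay where they are, upright.

Things in the scene. Friction and masses are not known exactly. Their poses are not given: they have to be found in the camera images.
- catch_spot (a point): the chute's pan place: middle of the black rubber mat (160 x 170 mm, level with the table top) that lies in front of the chute's mouth. The point is on the table; its +y axis points towards the feeder and up the chute, its x axis goes across. A pan here with its own y axis along this +y has its handle away from the feeder and its front wall 55 mm short of the green paddle.
- mat_middle (a point): the serving mat: middle of the cork mat (170 x 180 mm, level with the table top) away from the feeder, to the robot's right. The point is on the table. The mat varies in place and yaw.
- yellow_center (a point): Yellow rectangular food pan, open at the top, 108 (its x) x 128 (its y) x 60 mm high, walls and floor 4 mm, about 200 g. A black handle, 56 mm long, 14 mm thick (along x), 30 to 58 mm above the underside, sticks out from the middle of its -y wall. This point is the pan's centre, 30 mm above its underside. It starts on the cork serving mat, handle roughly towards the robot.
- yellow_handle (a point): the place to grip the yellow pan's handle (pinch it from above, fingers closing along the pan's x axis): middle of the handle, 98 mm from the pan's centre towards its -y side and 44 mm above its underside; axes as the pan's.
- red_center (a point): Red rectangular food pan, open at the top, 108 (its x) x 128 (its y) x 60 mm high, walls and floor 4 mm, about 200 g. A black handle, 56 mm long, 14 mm thick (along x), 30 to 58 mm above the underside, sticks out from the middle of its -y wall. This point is the pan's centre, 30 mm above its underside. It starts on the chute's rubber mat, handle pointing away from the feeder.
- red_handle (a point): the place to grip the red pan's handle: as for the yellow pan.
- mouth (a point): middle of the lower edge of the chute floor, 80 mm above the table; +y points horizontally up-chute, z up. The open-topped polished steel chute slopes 35 degrees down to here: channel 56 mm wide inside, 208 mm long, side walls 28 mm high; slippery, so chunks slide down by themselves and stop at the green gate, 6 mm beyond the mouth. The chute clears a 60 mm high pan slid under the mouth.
- feeder: the fixed white stand that carries the chute; origin on the table straight below the mouth, +y up-chute. The stand begins 68 mm behind the mouth. The gate runs between two guide posts (x = +-35 mm) with a cross-bar reaching 193 mm above the table.
- load_point (a point): where to load the chute: on the middle of the channel floor, 130 mm up-chute (horizontally) from the mouth and 171 mm above the table. The side walls' tops here are 34 mm higher (205 mm; up to 224 mm at the upper end, 40 mm farther up), so a chunk is let go with its centre about 60 mm above this point. The channel holds all four chunks.
- paddle (a joint): travel of the green push paddle below the mouth, 0 (out) to 0.030 m (fully in, towards the feeder's +y). A spring (about 1 N rising to 4 N) pushes it out again. The paddle lifts the gate 1.65 mm for every mm of travel; fully in, the gate is 49 mm up and all the chunks slide out, landing within about 100 mm beyond the mouth; let go, the gate drops shut.
- paddle_face (a point): centre of the paddle's flat face (50 mm wide, 45 mm high, 37 mm above the table), which a pan's front (+y) wall meets when the pan is slid towards the feeder; at rest 4 mm up-chute of the mouth. It moves with the paddle.
- chunk0_c (a point): first cucumber chunk, a pale green block with a dark green skin on one face, 34 (x) x 30 (y) x 28 mm (z), about 30 g; this point is its centre. It starts lying on the wooden cutting board. Between two and four of the chunks are there in each start (None if absent).
- chunk1_c (a point): another cucumber chunk, a pale green block with a dark green skin on one face, 34 (x) x 30 (y) x 28 mm (z), about 30 g; this point is its centre. It starts lying on the wooden cutting board. Between two and four of the chunks are there in each start (None if absent).
- chunk2_c (a point): another cucumber chunk, a pale green block with a dark green skin on one face, 34 (x) x 30 (y) x 28 mm (z), about 30 g; this point is its centre. It starts lying on the wooden cutting board. Between two and four of the chunks are there in each start (None if absent).
- chunk3_c (a point): another cucumber chunk, a pale green block with a dark green skin on one face, 34 (x) x 30 (y) x 28 mm (z), about 30 g; this point is its centre. It starts lying on the wooden cutting board. Between two and four of the chunks are there in each start (None if absent).
- board: wooden cutting board, fixed, 120 (x) x 260 (y) x 10 mm thick; origin under its centre. The table area between the robot and the rubber mat (around 0.44 m straight ahead of the robot) is kept free, to set a pan down.
- jar: bystander: amber jar, 60 mm across, 85 mm high; origin under its centre.
- can: bystander: steel food can, 66 mm across, 95 mm high; origin under its centre.
- mug: bystander: blue handleless mug, 76 mm across, 85 mm high; origin under its centre.
Mind the look-alikes: they are no part of the job. Leave any blue or purple look-alike of the part that bears chunk2_c alone.

How it is judged:
By the outcome, as a careful person would: the job done as asked, in the order asked, and still so for the second after the job is handed in, with the robot touching nothing.
Of chunk0, chunk1, chunk2, chunk3 only 2 to 4 are there at a start; the rules pass over those that are not, and their reading is None.
At some moment in a run one of red_pan, yellow_pan, chunk0, chunk1, chunk2, chunk3 may be knocked a few centimetres aside while the robot is not near it.
Once in a run the grip may slacken for a moment while it holds something.
It also fails if it takes over 210 s, if anything falls off the work surface, if the arm or the gripper's body presses on something with over 40 N, if the wrist force passes 120 N, or if a joint passes its speed limit or range.

## Robot

A 6-joint arm with a two-finger parallel gripper is mounted at the origin on the work surface. World frame = base frame: x ahead of the robot, y to its left, z up, the work surface at z = 0. Lengths are in m, angles in rad, forces in N, time in s.
With the tool pointing down it reaches from about 0.325 to 1 m from the base axis. Payload 5.1 kg.
Tool frame: the origin (TCP) lies at the very end of the fingers, on their centre line; the grasp point (between the pads) lies 19 mm behind it; x points along the fingers, y is the direction in which the jaws open and shut, and the axes are right-handed (so a half turn about x gives the same grasp; the last joint's range is limited). The gripper opens to 85 mm and grips with 20 to 120 N. Pads are 22 mm wide; open, the fingers measure 114 mm over their backs; the gripper's body (76 mm by 85 mm) begins 54 mm behind the grasp point. The pads swing forward as they close: fully open they stand 13 mm farther back than shut.
Start: joints at [-1.295, 0.124, 1.65, -0, 1.367, -0.083], TCP at [0.228, -0.609, 0.231] pointing down, gripper open.
Joint ranges: [-2.61, 2.61], [-1.02, 2.33], [0.03, 2.71], [-1.35, 4.49], [0.32, 2.68], [-2.91, 2.91]. Speed limits (rad/s): [2.57, 2.57, 3.14, 3.14, 3.14, 3.14].

## Interface

Orientations are given as a rotation vector (axis times angle).
In Python, from station import observe, snapshot, close_job gives the robot as it stands.
- The arm moves only by the tool play_rows, never from a script. Its argument "rows" is text: rows parted by semicolons, each of 5 numbers parted by spaces: the shift along the world's x, y, z in m, then the turn about the world's z in rad, then the finger opening in m, from 0 to 0.0854. In form: dx dy dz twist jaw; .... A call has 1 to 8 rows; each row shifts and turns the commanded pose from where the row before left it; what a row does not reach is not made up. A row lasts 1/10 s, in which the tool goes at most 50 mm and 8.59 degrees, less where a joint would pass 70% of its speed; a pose out of reach is approached as far as the arm can. A call with a gripper value outside its range is refused whole. The fingers move at their own pace and stop on an object; the grip force is fixed at half the most. Time passes only in rows, so rows that do not move let the fingers close. It gives the time, the measured TCP pose, the force and the opening at its end, in the units of the state.
- observe(): the state, without advancing time (a new reading comes with each control period).
- snapshot(name): name is "scene" or "top" or "wrist"; returns a dict with "color" (384x512x3 uint8, red, green, blue), "fx", "fy", "cx", "cy" (pixels), "xyz" and "orientation" of the camera in the world. Camera axes: x right, y down, z forward; pixel columns grow to the right and rows downward; lengths in m; the calibration is good to about 2 mm. A picture is of the moment at which its call begins. There is no depth.
- close_job(): hands the job in, once; it reports no verdict.
The state is a dict: "t": time; "joint_positions": joint angles; "joint_velocities": joint speeds; "effort": joint torques, N m; "tool_pos": TCP position; "tool_rot": TCP orientation; "force": force on the tool from outside, world axes, zero at the start; "torque": the same for the moment, N m; "finger_gap": finger opening in m.
Only numpy, scipy, OpenCV 4.12 (cv2) and the standard library are available. Lean on these libraries where they do the work, as an engineer would, in place of code of your own. Each camera call takes 0.05 s, during which the arm holds its last target.

## Working session

There is one attempt and no reset: what is moved stays moved. The work goes in short steps, Python scripts to look and compute and a tool call to move; the robot and the scene stay as the last step left them, time stands still between calls to the robot, and variables do not carry over. Pictures are saved under pics/ and viewed, and the job is handed in when it is done.

Besides the shell and the picture viewer there is one more tool, called after "Request:" as name(argument=value, ...), one argument or row to a line, values as JSON. play_rows: Moves the arm, as the interface text tells. Its arguments: {"type":"object","properties":{"rows":{"type":"string"}},"required":["rows"]}

```bash
ls; mkdir -p pics
cat > h.py <<'E'
import numpy as np, cv2
from station import observe, snapshot, close_job
from scipy.spatial.transform import Rotation as R
def snap(n,fn=None):
    s=snapshot(n)
    if fn: cv2.imwrite('pics/'+fn+'.png',s['color'][:,:,::-1])
    return s
def rot(s):
    o=np.array(s['orientation'],float)
    return o if o.shape==(3,3) else R.from_rotvec(o).as_matrix()
def ray(s,u,v):
    d=rot(s)@np.array([(u-s['cx'])/s['fx'],(v-s['cy'])/s['fy'],1.0]); return np.array(s['xyz'],float),d
def onz(s,u,v,z):
    o,d=ray(s,u,v); return o+d*(z-o[2])/d[2]
def proj(s,p):
    q=rot(s).T@(np.array(p)-np.array(s['xyz'])); return s['cx']+s['fx']*q[0]/q[2], s['cy']+s['fy']*q[1]/q[2]
def tri(s1,p1,s2,p2):
    o1,d1=ray(s1,*p1);o2,d2=ray(s2,*p2)
    d1=d1/np.linalg.norm(d1);d2=d2/np.linalg.norm(d2)
    t=np.linalg.lstsq(np.stack([d1,-d2],1),o2-o1,rcond=None)[0]
    a=o1+t[0]*d1;b=o2+t[1]*d2
    return (a+b)/2,np.linalg.norm(a-b)
E
python3 - <<'E'
from h import *
for n in ['scene','top','wrist']:
    s=snap(n,n+'0'); print(n,s['fx'],s['cx'],s['cy'],s['xyz'],s['orientation'])
print(observe())
E
```

```text
pics
scene 355.6998491420924 259.5247610266059 187.97900689659085 [1.12666445 0.68268204 0.69752293] [-0.89453961 -2.31973279  1.2359001 ]
top 377.7171513749551 248.93252477441615 185.1308944509512 [0.46396862 0.05369615 1.15374189] [-2.210583    2.16978517 -0.08409161]
wrist 328.44356558877024 259.8804381289255 191.5352901680051 [ 0.29668561 -0.58235614  0.37347213] [ 2.37790514 -1.647141   -0.24509242]
{'t': 0.15, 'joint_positions': array([-1.29459176e+00,  1.24410493e-01,  1.65136034e+00, -5.03364405e-06,
        1.36747587e+00, -8.26170568e-02]), 'joint_velocities': array([ 0.0011414 , -0.00162755, -0.00489452,  0.00167208, -0.00034765,
       -0.00079515]), 'effort': array([ 8.52234207e-04, -4.24226689e+01, -3.66013598e+01, -8.14655573e-05,
        4.64752302e-03,  8.55210686e-06]), 'tool_pos': array([ 0.2280946 , -0.60816612,  0.23029965]), 'tool_rot': array([ 2.02642451,  0.36924093, -2.02676385]), 'force': array([-1.01056524, -0.40492033, -0.10461333]), 'torque': array([-0.06941492, -0.05521061, -0.02491457]), 'finger_gap': 0.08548273282085089}
```

View pics/top0.png

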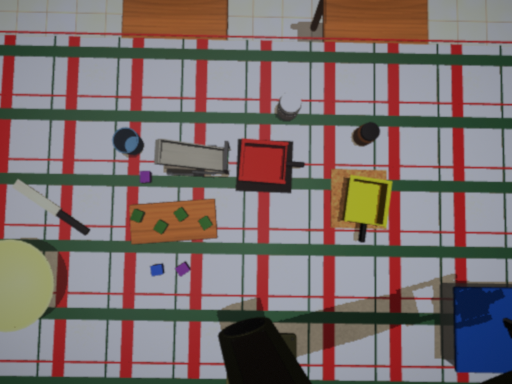

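View pics/scene0.png

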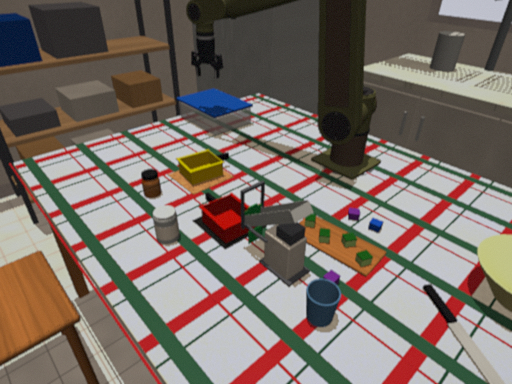

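View pics/wrist0.png

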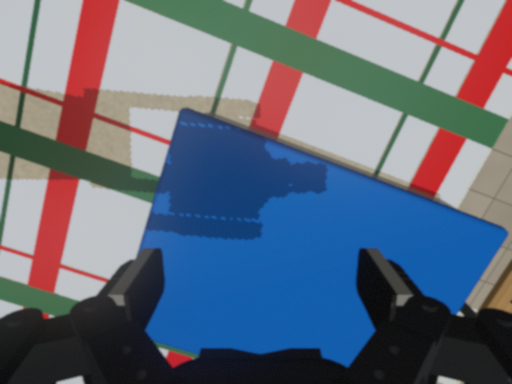

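The top view shows four green chunks on the board at about (138,215), (181,214), (161,227) and (206,222). The blue and purple cubes at (146,176), (157,269) and (183,268) are the look-alikes. The red pan is at (265,165), the yellow pan at (367,201), and the chute mouth is near (228,158). I'll measure these next.

Run:
```python
from h import *
s=snap('top','top1'); im=s['color']
c=cv2.resize(im[90:290,90:420],None,fx=2.4,fy=2.4,interpolation=cv2.INTER_CUBIC); cv2.imwrite('pics/topc1.png',c[:,:,::-1])
s2=snap('scene'); c=cv2.resize(s2['color'][140:300,140:400],None,fx=3,fy=3,interpolation=cv2.INTER_CUBIC); cv2.imwrite('pics/scc1.png',c[:,:,::-1])
hsv=cv2.cvtColor(im,cv2.COLOR_RGB2HSV)
def comp(lo,hi,box,z,name,mina=15):
    m=cv2.inRange(hsv,lo,hi); mm=np.zeros_like(m);x0,y0,x1,y1=box;mm[y0:y1,x0:x1]=m[y0:y1,x0:x1]
    n,l,st,ce=cv2.connectedComponentsWithStats(mm)
    for i in range(1,n):
        if st[i,4]>=mina:
            p=cv2.findContours((l==i).astype(np.uint8),0,2)[0][0]; r=cv2.minAreaRect(p)
            print(name,st[i],ce[i].round(1),onz(s,*ce[i],z).round(3),[onz(s,*q,z)[:2].round(3).tolist() for q in cv2.boxPoints(r)])
comp((40,80,20),(85,255,255),(125,195,222,245),0.038,'chunk')
comp((22,120,80),(35,255,255),(325,160,400,245),0.06,'yellow',100)
comp((0,150,60),(8,255,255),(236,138,295,190),0.06,'red',100)
comp((8,80,60),(21,255,255),(325,160,400,245),0.0,'cork',100)
comp((0,0,0),(179,255,60),(230,130,310,200),0.0,'black',100)
comp((0,0,0),(179,255,60),(350,215,370,250),0.058,'yh',20)
```

```text
chunk [131 209  13  13 108] [136.9 215.2] [0.446 0.373 0.038] [[0.437, 0.392], [0.466, 0.381], [0.456, 0.354], [0.426, 0.365]]
chunk [174 208  14  13 106] [180.4 213.9] [0.452 0.245 0.038] [[0.456, 0.266], [0.473, 0.244], [0.448, 0.224], [0.431, 0.246]]
chunk [199 216  13  13 103] [204.9 222.2] [0.429 0.173 0.038] [[0.434, 0.193], [0.45, 0.171], [0.424, 0.153], [0.408, 0.175]]
chunk [154 220  13  13 108] [160.2 226.2] [0.415 0.303 0.038] [[0.408, 0.324], [0.436, 0.308], [0.422, 0.283], [0.394, 0.299]]
yellow [ 344  175   48   53 1718] [365.7 200.2] [ 0.502 -0.294  0.06 ] [[0.441, -0.227], [0.578, -0.247], [0.562, -0.373], [0.425, -0.351]]
red [ 238  139   51   45 1858] [262.5 161.8] [0.608 0.007 0.06 ] [[0.554, 0.079], [0.68, 0.071], [0.671, -0.068], [0.545, -0.059]]
cork [ 331  169   56   61 1229] [345.7 193.5] [ 0.523 -0.252  0.   ] [[0.416, -0.202], [0.599, -0.206], [0.598, -0.377], [0.415, -0.371]]
black [236 140  68  52 823] [269.  176.6] [ 0.571 -0.016  0.   ] [[0.529, 0.086], [0.683, 0.083], [0.679, -0.122], [0.524, -0.117]]
yh [359 223   7  19 109] [361.9 232.1] [ 0.409 -0.284  0.058] [[0.384, -0.275], [0.436, -0.275], [0.436, -0.292], [0.384, -0.292]]
```

View pics/topc1.png

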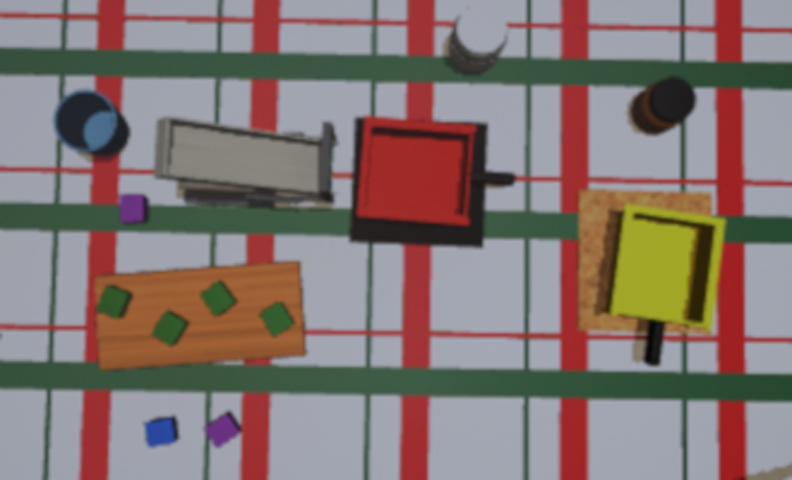

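View pics/scc1.png

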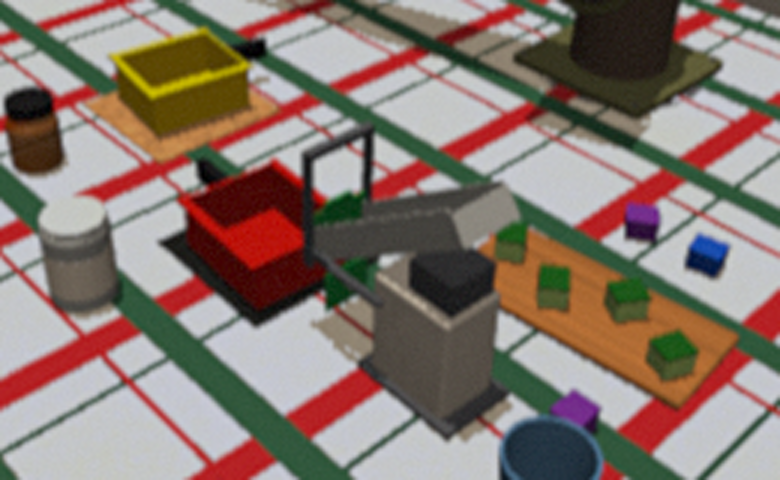

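Run:
```python
from h import *
s=snap('top'); f=lambda u,v,z=0: onz(s,90+u/2.4,90+v/2.4,z)
P=[f(357,118),f(350,242),f(482,246),f(488,125)]
P=np.array(P);print(P.round(3)); print('mat c',P.mean(0).round(3),'edges',np.linalg.norm(np.roll(P,-1,0)-P,axis=1).round(3))
for n,q in dict(redR=[(358,118),(356,220),(466,226),(477,125)],yelR=[(626,204),(611,321),(711,332),(725,216)]).items():
    Q=np.array([f(u,v,.06) for u,v in q]);print(n,Q.round(3).tolist(),Q.mean(0).round(3),np.linalg.norm(np.roll(Q,-1,0)-Q,axis=1).round(3))
print('redh end',f(514,179,.058),'yelh end',f(653,363,.058))
print('chute upper end corners z.224',f(165,118,.224),f(160,178,.224),'gate bar',f(329,122,.193),f(328,200,.193))
o=observe();M=R.from_rotvec(o['tool_rot']).as_matrix();print(M.round(2), np.arctan2(M[1,1],M[0,1]))
```

```text
[[ 0.685  0.079  0.   ]
 [ 0.525  0.085  0.   ]
 [ 0.523 -0.083  0.   ]
 [ 0.679 -0.09   0.   ]]
mat c [ 0.603 -0.002  0.   ] edges [0.16  0.168 0.156 0.169]
redR [[0.674, 0.077, 0.06], [0.549, 0.077, 0.06], [0.544, -0.057, 0.06], [0.668, -0.069, 0.06]] [0.609 0.007 0.06 ] [0.125 0.133 0.124 0.145]
yelR [[0.575, -0.251, 0.06], [0.433, -0.233, 0.06], [0.422, -0.353, 0.06], [0.562, -0.371, 0.06]] [ 0.498 -0.302  0.06 ] [0.143 0.121 0.142 0.121]
redh end [ 0.60272374 -0.11470021  0.058     ] yelh end [ 0.38335433 -0.28387591  0.058     ]
chute upper end corners z.224 [0.63818797 0.27281559 0.224     ] [0.57565804 0.27578758 0.224     ] gate bar [0.64317309 0.10481159 0.193     ] [0.55930063 0.10400507 0.193     ]
[[-0.    0.35 -0.94]
 [ 0.   -0.94 -0.35]
 [-1.   -0.   -0.  ]] -1.2119992530754982
```

Request:
play_rows(
  rows="0.03 0.04 0 0.14 0.085; 0.03 0.04 0 0.14 0.085; 0.03 0.04 0 0.14 0.085; 0.03 0.04 0 0.14 0.085; 0.03 0.04 0 0.14 0.085; 0.03 0.04 0 0.14 0.085; 0.03 0.04 0 0.14 0.085; 0.03 0.04 0 0.14 0.085",
)

```text
t: 1.1
tool_pos: [0.4691, -0.2868, 0.2316]
tool_rot: [1.273, 1.166, -1.272]
force: [1.9, -0.2, -0.6]
finger_gap: 0.0848
```

Request:
play_rows(
  rows="0.03 0.04 0 0.06 0.085; 0.03 0.04 0 0 0.085; 0.03 0.04 0 0 0.085; 0.03 0.04 0 0 0.085; 0 0 0 0 0.085; 0 0 0 0 0.085",
)

```text
t: 1.7
tool_pos: [0.5885, -0.1275, 0.231]
tool_rot: [1.23, 1.195, -1.232]
force: [-0.0, -0.3, -0.6]
finger_gap: 0.0852
```

Run:
```python
from h import *
s=snap('wrist','w1');print(s['xyz'],rot(s).round(2).tolist())
o=observe();print(o['t'],o['tool_pos'],o['tool_rot'],o['joint_positions'])
```

```text
[ 0.59071139 -0.0539953   0.37433012] [[1.0, -0.03, -0.01], [-0.03, -0.96, -0.29], [-0.0, 0.29, -0.96]]
1.75 [ 0.58805191 -0.12853348  0.23109695] [ 1.23171061  1.19453318 -1.23285919] [-3.04148790e-01  1.94956725e-02  1.76069453e+00 -4.58679189e-04
  1.36197905e+00 -2.72733630e-01]
```

View pics/w1.png

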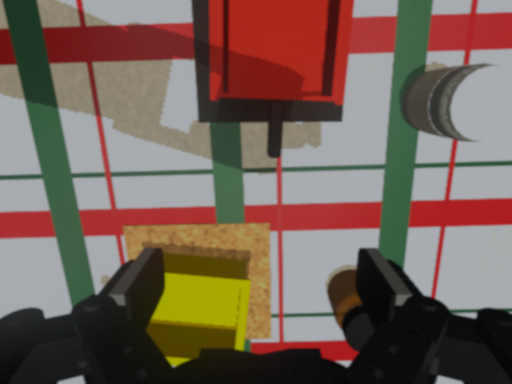

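The wrist view shows the red pan at the top with its handle running from (277,100) to (274,155). The can is at (455,100), the jar at (350,300) and the yellow pan on the cork mat.

Run:
```python
from h import *
s=snap('wrist');t=snap('top')
g=cv2.cvtColor(s['color'],cv2.COLOR_RGB2GRAY)
for r in (126,130,136,142,148,152,156): 
    row=g[r,255:300]; k=np.where(row<45)[0]; print(r,k.min()+255 if len(k) else None,k.max()+255 if len(k) else None, onz(s,(k.min()+k.max())/2+255,r,.058)[:2].round(4) if len(k) else '')
print('tip',tri(s,(274,150),t,(304,164.5)))
# pan near corners rim: (210,99),(335,102)
c=cv2.resize(s['color'][60:180,180:380],None,fx=4,fy=4,interpolation=cv2.INTER_CUBIC);cv2.imwrite('pics/w1c.png',c[:,:,::-1])
```

```text
126 270 281 [ 0.6039 -0.0856]
130 270 281 [ 0.6038 -0.0894]
136 269 280 [ 0.6027 -0.095 ]
142 269 280 [ 0.6026 -0.1007]
148 269 279 [ 0.602  -0.1065]
152 270 279 [ 0.6025 -0.1104]
156 None None 
tip (array([ 0.60256359, -0.11153683,  0.05677795]), np.float64(0.00574107457283998))
```

View pics/w1c.png

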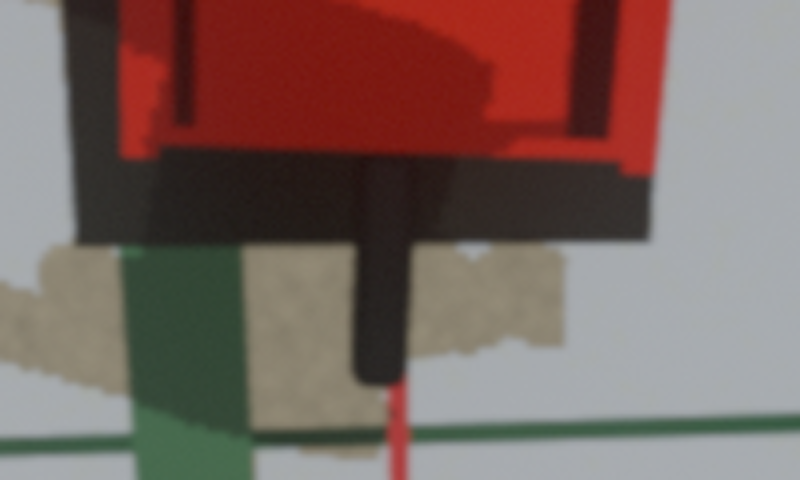

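Request:
play_rows(
  rows="0.016 0.0425 0 0 0.085; 0 0 -0.05 0 0.085; 0 0 -0.05 0 0.085; 0 0 -0.05 0 0.085; 0 0 -0.036 0 0.085; 0 0 -0.02 0 0.06; 0 0 0 0 0.06; 0 0 0 0 0.06",
)

```text
t: 2.65
tool_pos: [0.6042, -0.0873, 0.0259]
tool_rot: [1.234, 1.193, -1.234]
force: [1.4, 0.3, 0.8]
finger_gap: 0.06
```

Run:
```python
from h import *
s=snap('wrist','w2')
o=observe();print(o['t'],o['tool_pos'],o['force'],o['finger_gap'])
```

```text
2.7 [ 0.60524996 -0.08728006  0.02715611] [-0.57369026 -0.10015843  0.36879095] 0.05979510932291139
```

View pics/w2.png

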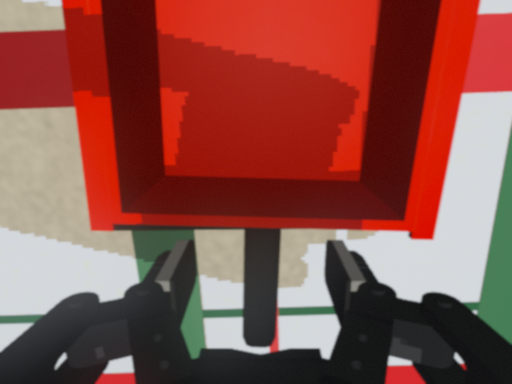

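The handle, at (262,285), sits centred between the fingers, so I'll close.

Request:
play_rows(
  rows="0 0 0 0 0; 0 0 0 0 0; 0 0 0 0 0; 0 0 0 0 0; 0 0 0 0 0; 0 0 0 0 0; 0 0 0 0 0; 0 0 0 0 0",
)

```text
t: 3.5
tool_pos: [0.6051, -0.0863, 0.0267]
tool_rot: [1.233, 1.192, -1.232]
force: [-0.9, -0.4, 6.1]
finger_gap: 0.0129
```

Request:
play_rows(
  rows="0 0 0.004 0 0; 0 0 0.004 0 0; -0.02 0 0 0 0; -0.03 0 0 0 0; -0.03 0 0 0 0; -0.03 0 0 0 0; -0.03 0 0 0 0; -0.02 0.01 0 0 0",
)

```text
t: 4.3
tool_pos: [0.4416, -0.0761, 0.0323]
tool_rot: [1.232, 1.195, -1.235]
force: [1.9, 0.6, -1.6]
finger_gap: 0.0131
```

Request:
play_rows(
  rows="-0.015 0.005 0 0 0; -0.01 0.005 0 0 0; 0 0 0 0 0; 0 0 -0.004 0 0; 0 0 -0.003 0 0; 0 0 0 0 0",
)

```text
t: 4.9
tool_pos: [0.4202, -0.0664, 0.0267]
tool_rot: [1.233, 1.193, -1.232]
force: [-0.0, -0.5, 1.2]
finger_gap: 0.0131
```

Run:
```python
from h import *
s=snap('wrist','w3');t=snap('top','t3')
c=cv2.resize(t['color'][90:290,90:420],None,fx=2.4,fy=2.4,interpolation=cv2.INTER_CUBIC); cv2.imwrite('pics/t3c.png',c[:,:,::-1])
o=observe();print(o['t'],o['tool_pos'],o['force'],o['finger_gap'])
```

```text
5.0 [ 0.42025143 -0.06643678  0.02671106] [-0.02362574 -1.2349028   0.7527028 ] 0.013076720160204162
```

View pics/t3c.png

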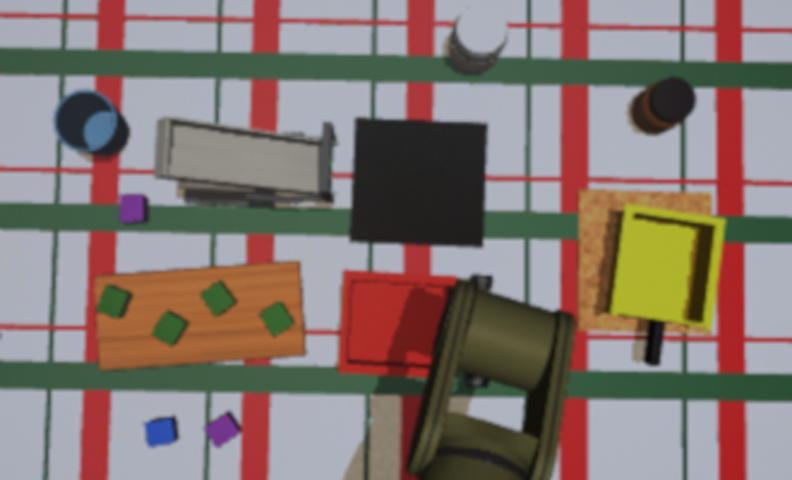

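The red pan is now on the free area and the whole rubber mat is visible, with crop corners at (356,118) and (482,246). I'll release the red pan and go to the yellow pan.

Request:
play_rows(
  rows="0 0 0 0 0.085; 0 0 0 0 0.085; 0 0 0 0 0.085; 0 0 0.04 0 0.085; 0 0 0.05 -0.14 0.085; 0 0 0.05 -0.14 0.085; 0 -0.04 0.03 -0.14 0.085; 0 -0.05 0.03 -0.14 0.085",
)

```text
t: 5.8
tool_pos: [0.42, -0.1494, 0.2252]
tool_rot: [1.634, 0.863, -1.628]
force: [0.9, -0.0, -0.3]
finger_gap: 0.0847
```

Request:
play_rows(
  rows="-0.01 -0.05 0 -0.14 0.085; -0.01 -0.05 0 -0.14 0.085; -0.01 -0.025 0 -0.14 0.085; 0 0 0 -0.14 0.085; 0 0 0 -0.14 0.085; 0 0 0 -0.14 0.085; 0 0 0 0 0.085; 0 0 0 0 0.085",
)

```text
t: 6.6
tool_pos: [0.3895, -0.272, 0.2219]
tool_rot: [2.148, 0.153, -2.148]
force: [0.1, 0.0, -0.1]
finger_gap: 0.0851
```

Run:
```python
from h import *
t=snap('top')
g=cv2.cvtColor(t['color'],cv2.COLOR_RGB2GRAY); m=np.zeros_like(g); m[130:200,230:300]=(g[130:200,230:300]<60)*255
m=cv2.morphologyEx(m,cv2.MORPH_OPEN,np.ones((7,7)))
r=cv2.minAreaRect(max(cv2.findContours(m,0,2)[0],key=cv2.contourArea)); 
Q=np.array([onz(t,*p,0) for p in cv2.boxPoints(r)]);print('mat',Q.round(3).tolist(),Q.mean(0).round(4), np.linalg.norm(np.roll(Q,-1,0)-Q,axis=1))
s=snap('wrist','w4')
o=observe();print(o['t'],o['tool_pos'],o['force'],o['joint_positions'])
```

```text
mat [[0.682, 0.088, 0.0], [0.686, -0.082, 0.0], [0.528, -0.084, 0.0], [0.525, 0.084, 0.0]] [0.6052 0.0015 0.    ] [0.1699177  0.15780988 0.16834038 0.15760411]
6.7 [ 0.38963089 -0.27190911  0.22201163] [-0.36194929  0.4807138  -0.85933172] [-7.22356084e-01 -2.70356642e-01  2.03827839e+00  2.31311601e-05
  1.37368230e+00  7.07479889e-01]
```

View pics/w4.png

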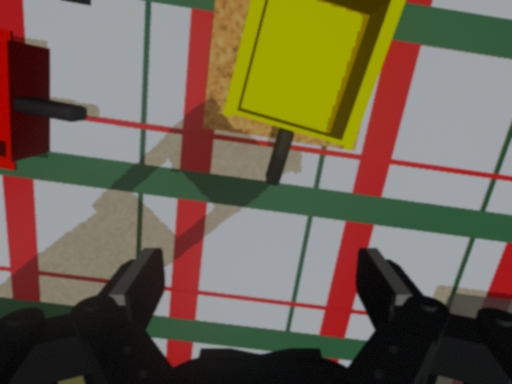

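```bash
cat >> h.py <<'E'
def handle(s,box,z=0.058,th=60,sat=110):
    x0,y0,x1,y1=box;im=s['color'][y0:y1,x0:x1]
    m=(im.max(2)<th).astype(np.uint8)
    n,l,st,ce=cv2.connectedComponentsWithStats(m);i=1+np.argmax(st[1:,4])
    v,u=np.where(l==i);P=np.array([onz(s,a+x0,b+y0,z)[:2] for a,b in zip(u,v)])
    c=P.mean(0);w,V=np.linalg.eigh(np.cov((P-c).T));d=V[:,1];q=(P-c)@d
    print('handle c',c.round(4),'dir',d.round(3),'ends',(c+d*q.min()).round(4),(c+d*q.max()).round(4),'len',np.ptp(q).round(4),'px',st[i])
E
python3 - <<'E'
from h import *
s=snap('wrist');t=snap('top')
handle(s,(255,120,305,195))
handle(t,(350,222,370,250))
print(tri(s,(274,180),t,(361.7,240.5)))
M=R.from_rotvec(observe()['tool_rot']).as_matrix();print(np.arctan2(M[1,1],M[0,1]))
E
```

```text
handle c [ 0.4035 -0.2854] dir [-0.974  0.225] ends [ 0.4322 -0.292 ] [ 0.3658 -0.2766] len 0.0682 px [  0   9  38  66 845]
handle c [ 0.3872 -0.2811] dir [-0.981  0.194] ends [ 0.4335 -0.2903] [ 0.3554 -0.2748] len 0.0796 px [  0   2  20  26 234]
(array([ 0.38383808, -0.28560283,  0.05235357]), np.float64(0.003211338883611849))
-1.4306219167334377
```

Run:
```python
from h import *
s=snap('wrist');t=snap('top')
handle(s,(255,120,305,195),th=38);handle(s,(255,120,305,195),th=45)
handle(t,(350,222,370,250),th=38)
# yellow rim front-near edge line from wrist
hsv=cv2.cvtColor(s['color'],cv2.COLOR_RGB2HSV);m=cv2.inRange(hsv,(24,150,60),(34,255,255))
c=max(cv2.findContours(m,0,2)[0],key=cv2.contourArea);print(cv2.approxPolyDP(c,6,True)[:,0].tolist())
c=cv2.resize(s['color'][80:200,180:380],None,fx=4,fy=4,interpolation=cv2.INTER_CUBIC);cv2.imwrite('pics/w4c.png',c[:,:,::-1])
```

```text
handle c [ 0.3848 -0.2861] dir [-0.778  0.628] ends [ 0.3902 -0.2904] [ 0.3805 -0.2826] len 0.0124 px [13 53 12 11 41]
handle c [ 0.3957 -0.2851] dir [-1.     0.008] ends [ 0.4206 -0.2853] [ 0.38   -0.2849] len 0.0406 px [ 12  22  17  43 358]
handle c [ 0.389  -0.2842] dir [-1.     0.004] ends [ 0.433  -0.2844] [ 0.3608 -0.2841] len 0.0722 px [  5   2  15  26 184]
[[250, 0], [223, 114], [352, 148], [404, 0]]
```

View pics/w4c.png

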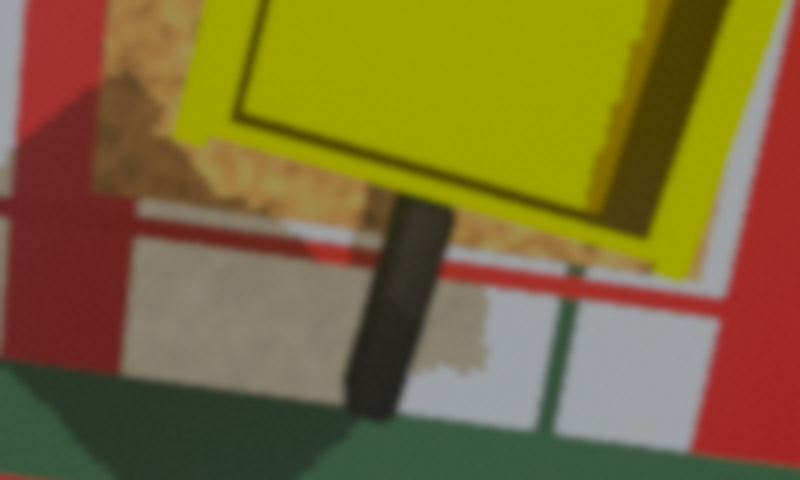

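Run:
```python
from h import *
s=snap('wrist')
b=onz(s,286.8,131.3,.058);e=onz(s,273,179.5,.058);l=onz(s,223,114,.06);r=onz(s,352,148,.06)
print(b,e,np.linalg.norm(b-e),np.degrees(np.arctan2(*(b-e)[[1,0]])),l,r,np.linalg.norm(l-r),np.degrees(np.arctan2(*(l-r)[[1,0]]))-90, (b+e)/2)
```

```text
[ 0.43169058 -0.29087723  0.058     ] [ 0.3843244  -0.28517013  0.058     ] 0.04770876370749659 -6.870388361234865 [ 0.43914933 -0.23089021  0.06      ] [ 0.42514062 -0.3534712   0.06      ] 0.12337885718333674 -6.519550236732897 [ 0.40800749 -0.28802368  0.058     ]
```

Request:
play_rows(
  rows="0.0225 -0.0165 0 -0.13 0.085; 0 0 -0.04 -0.127 0.085; 0 0 -0.05 0 0.085; 0 0 -0.05 0 0.085; 0 0 -0.036 0 0.085; 0 0 -0.02 0 0.06; 0 0 0 0 0.06; 0 0 0 0 0.05",
)

```text
t: 7.75
tool_pos: [0.4124, -0.2887, 0.0265]
tool_rot: [-2.161, 0.128, 2.161]
force: [0.8, -0.8, -1.1]
finger_gap: 0.0505
```

Run:
```python
from h import *
s=snap('wrist','w5')
o=observe();print(o['t'],o['tool_pos'],o['force'],o['joint_positions'])
M=R.from_rotvec(observe()['tool_rot']).as_matrix();print(np.arctan2(M[1,1],M[0,1]))
```

```text
7.8 [ 0.4131015  -0.28938588  0.02757   ] [-0.1308586  -0.11316007  0.4807464 ] [-7.17545515e-01  2.63864814e-02  2.12627774e+00  6.67328908e-08
  9.86454503e-01  9.71263636e-01]
-1.6888106131794114
```

View pics/w5.png

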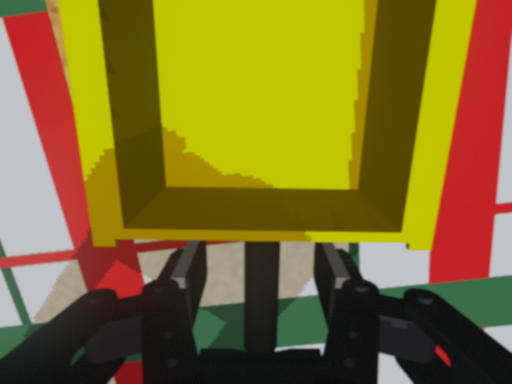

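The jaws straddle the handle at (262,290), so I'll grip and carry it low.

Request:
play_rows(
  rows="0 0 0 0 0; 0 0 0 0 0; 0 0 0 0 0; 0 0 0 0 0; 0 0 0 0 0; 0 0 0 0 0; 0 0 0.004 0 0; 0 0 0.004 0 0",
)

```text
t: 8.6
tool_pos: [0.4114, -0.2879, 0.0336]
tool_rot: [-2.158, 0.127, 2.162]
force: [0.7, -0.1, -3.5]
finger_gap: 0.0131
```

Request:
play_rows(
  rows="0.016 0.01 0 0.08 0; 0.016 0.016 0 0.12 0; 0.016 0.016 0 0.13 0; 0.016 0.016 0 0.13 0; 0.016 0.016 0 0.13 0; 0.016 0.016 0 0.13 0; 0.016 0.016 0 0.13 0; 0.01 0.01 0 0.08 0",
)

```text
t: 9.4
tool_pos: [0.5344, -0.1712, 0.0336]
tool_rot: [1.739, 0.754, -1.74]
force: [0.2, -0.5, -2.0]
finger_gap: 0.0131
```

Run:
```python
from h import *
s=snap('wrist','w6');t=snap('top','t6')
c=cv2.resize(t['color'][90:290,90:420],None,fx=2.4,fy=2.4,interpolation=cv2.INTER_CUBIC); cv2.imwrite('pics/t6c.png',c[:,:,::-1])
o=observe();print(o['t'],o['tool_pos'],o['force'],o['finger_gap'])
M=R.from_rotvec(observe()['tool_rot']).as_matrix();print(np.arctan2(M[1,1],M[0,1]))
```

```text
9.5 [ 0.53458234 -0.17126373  0.03370329] [-0.93557985 -0.28423626 -3.20967219] 0.01296415263789572
-0.7566219234447329
```

View pics/w6.png

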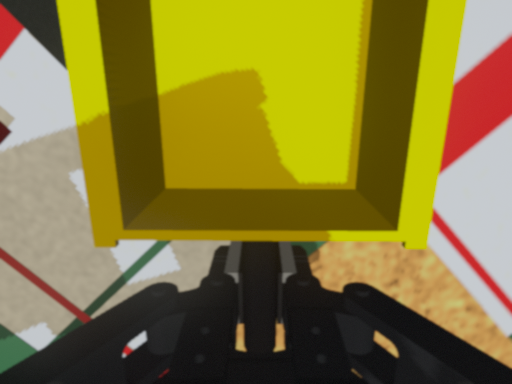

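View pics/t6c.png

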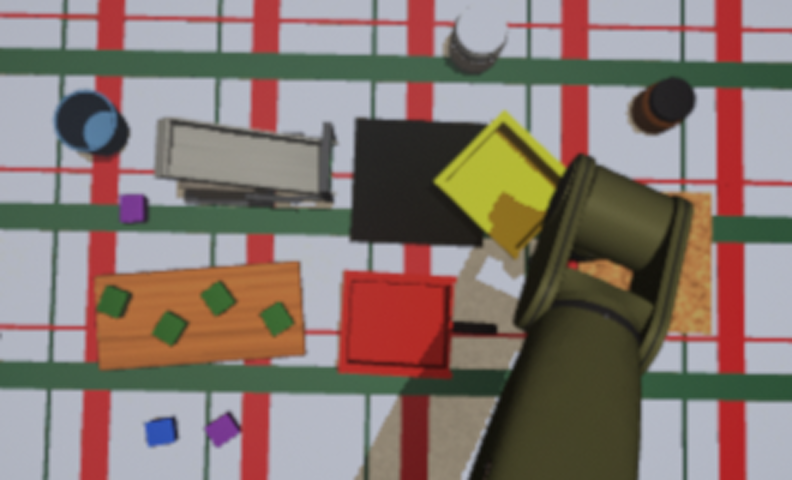

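Request:
play_rows(
  rows="0.008 0.006 0 0.12 0; 0.012 0.012 0 0.13 0; 0.013 0.015 0 0.13 0; 0.013 0.015 0 0.13 0; 0.012 0.015 0 0.13 0; 0.008 0.010 0 0.082 0; 0 0 0 0 0; 0 0 0 0 0",
)

```text
t: 10.3
tool_pos: [0.5993, -0.1, 0.0336]
tool_rot: [1.237, 1.191, -1.239]
force: [-0.5, 0.1, -1.9]
finger_gap: 0.0127
```

Run:
```python
from h import *
s=snap('wrist','w7');t=snap('top','t7')
c=cv2.resize(t['color'][115:215,140:320],None,fx=4.4,fy=4.4,interpolation=cv2.INTER_CUBIC); cv2.imwrite('pics/t7c.png',c[:,:,::-1])
o=observe();print(o['t'],o['tool_pos'],o['force'],o['finger_gap'])
M=R.from_rotvec(observe()['tool_rot']).as_matrix();print(np.arctan2(M[1,1],M[0,1]))
```

```text
10.4 [ 0.59926872 -0.10029873  0.03372649] [ 0.12421305 -0.01267335 -1.77348108] 0.012802605423179639
-0.03942095810046537
```

View pics/w7.png

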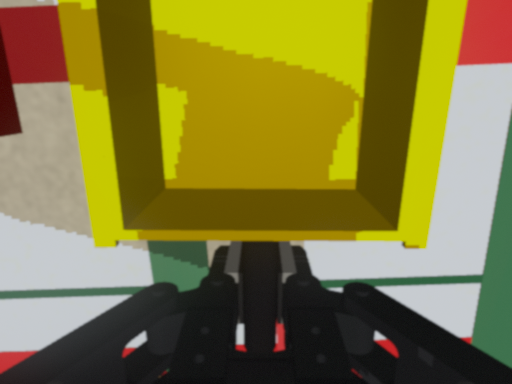

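View pics/t7c.png

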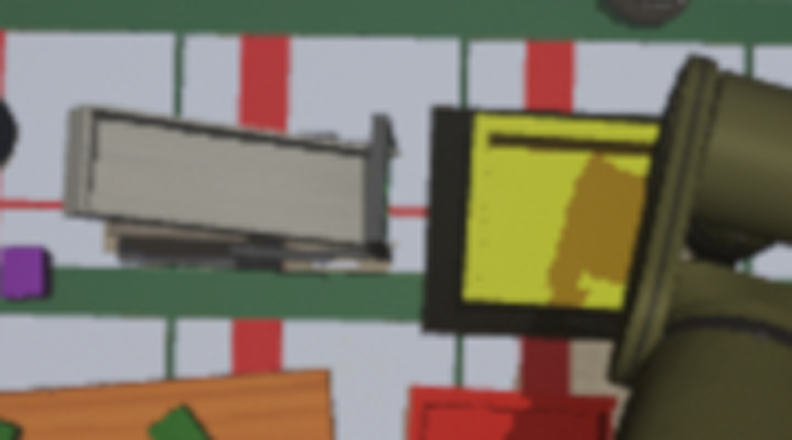

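Run:
```python
from h import *
t=snap('top'); f=lambda u,v,z: onz(t,140+u/4.4,115+v/4.4,z)
print('rim front',f(471,113,.067),f(462,300,.067)); print('mat front',f(434,107,0),f(423,330,0))
print('post/bar ends',f(382,116,.193),f(381,250,.193),'upper end',f(80,106,.224),f(73,213,.224), 'channel inner low',f(362,157,.108),f(362,240,.108))
```

```text
rim front [0.66827796 0.05352526 0.067     ] [0.54428576 0.05711144 0.067     ]
mat front [0.68460907 0.07954653 0.        ] [0.52781887 0.0840246  0.        ]
post/bar ends [0.64178328 0.10546157 0.193     ] [0.56318396 0.10428544 0.193     ] upper end [0.63834988 0.27422983 0.224     ] [0.57753776 0.27604046 0.224     ] channel inner low [0.63099072 0.12213226 0.108     ] [0.57808117 0.12090615 0.108     ]
```

Run:
```python
from h import *
s=snap('wrist')
for z in (.06,.067): print(onz(s,260,241,z),onz(s,95,246,z),onz(s,428,247,z), onz(s,124,228,z),onz(s,400,228,z))
```

```text
[ 0.60001366 -0.08207695  0.06      ] [ 0.5352818  -0.08172214  0.06      ] [ 0.66571794 -0.0871891   0.06      ] [ 0.54785556 -0.07457902  0.06      ] [ 0.65408463 -0.07868808  0.06      ]
[ 0.60014813 -0.0787726   0.067     ] [ 0.53928521 -0.078439    0.067     ] [ 0.66192534 -0.08357921  0.067     ] [ 0.55110745 -0.07172282  0.067     ] [ 0.65098734 -0.07558629  0.067     ]
```

Request:
play_rows(
  rows="0 0.006 0 0 0; 0 0.005 0 0 0; 0 0 0 0 0; 0 0 -0.004 0 0; 0 0 -0.003 0 0; 0 0 0 0 0",
)

```text
t: 11.1
tool_pos: [0.6005, -0.0886, 0.0277]
tool_rot: [1.237, 1.191, -1.236]
force: [-1.3, 0.8, 2.6]
finger_gap: 0.0131
```

Request:
play_rows(
  rows="0 0 0 0 0.085; 0 0 0 0 0.085; 0 0 0 0 0.085; 0 0 0.04 0 0.085; 0 0 0.05 0 0.085; 0 -0.03 0.05 0 0.085; 0 -0.03 0.05 0 0.085; -0.02 -0.02 0.03 0 0.085",
)

```text
t: 11.9
tool_pos: [0.5819, -0.1615, 0.2369]
tool_rot: [1.237, 1.186, -1.233]
force: [0.3, -0.0, 0.3]
finger_gap: 0.085
```

Request:
play_rows(
  rows="-0.03 0 0 0 0.085; -0.04 0 0 0 0.085; -0.04 0 0 0 0.085; -0.02 0 0 0 0.085; 0 0 0 0 0.085; 0 0 0 0 0.085",
)

```text
t: 12.5
tool_pos: [0.4504, -0.1601, 0.2331]
tool_rot: [1.237, 1.19, -1.236]
force: [-0.1, -0.1, -0.3]
finger_gap: 0.085
```

Run:
```python
from h import *
s=snap('wrist','w8');t=snap('top','t8')
c=cv2.resize(t['color'][115:245,140:400],None,fx=3,fy=3,interpolation=cv2.INTER_CUBIC); cv2.imwrite('pics/t8c.png',c[:,:,::-1])
o=observe();print(o['t'],o['tool_pos'],o['force'],o['finger_gap'])
```

```text
12.6 [ 0.45090741 -0.16006628  0.23294977] [ 0.05765609  0.53397682 -0.66330087] 0.0849278230331452
```

View pics/w8.png

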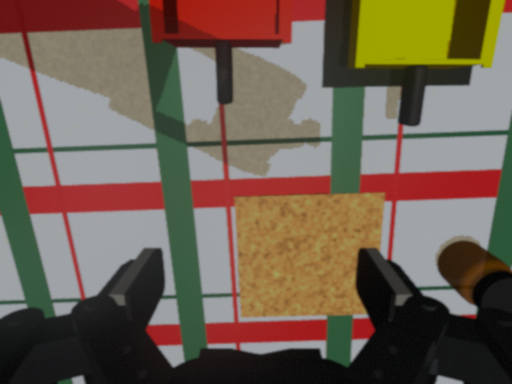

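View pics/t8c.png

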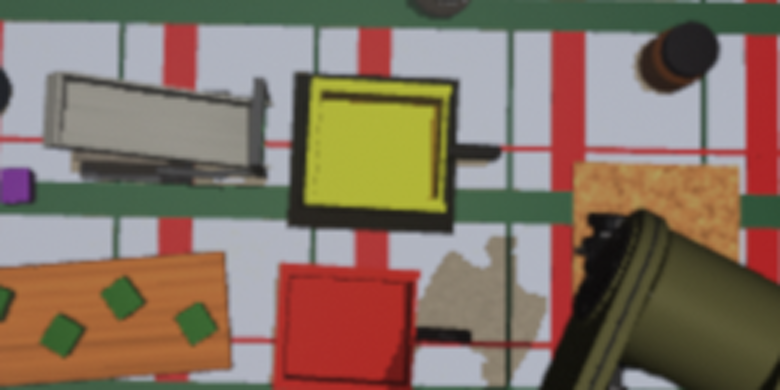

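Run:
```python
from h import *
s=snap('wrist');t=snap('top'); f=lambda u,v,z=0: onz(t,140+u/3,115+v/3,z)[:2].round(4)
Y=np.array([f(310,76,.06),f(303,205,.06),f(446,214,.06),f(455,82,.06)]);print('yrim',Y.tolist(),Y.mean(0))
B=np.array([f(296,73),f(288,223),f(452,231),f(458,79)]);print('mat',B.tolist(),B.mean(0))
C=np.array([f(573,162),f(740,168)]);print('cork top cam',C)
W=np.array([onz(s,*p,0)[:2] for p in [(235,198),(384,194),(241,317)]]);print('cork wrist',W.round(4), (W[1]+W[2])/2)
hsv=cv2.cvtColor(s['color'],cv2.COLOR_RGB2HSV);m=cv2.inRange(hsv,(8,80,60),(21,255,255));m[:190]=0;m[325:]=0;m[:,:225]=0;m[:,400:]=0
c=max(cv2.findContours(m,0,2)[0],key=cv2.contourArea);print(cv2.approxPolyDP(c,4,True)[:,0].tolist())
print('rhandle',onz(s,223,45,.058),onz(s,225.5,98,.058))
c=cv2.resize(s['color'][0:130,130:330],None,fx=4,fy=4,interpolation=cv2.INTER_CUBIC);cv2.imwrite('pics/w8c.png',c[:,:,::-1])
```

```text
yrim [[0.6704, 0.0644], [0.5441, 0.0687], [0.538, -0.0698], [0.6673, -0.0772]] [ 0.60495  -0.003475]
mat [[0.6846, 0.0795], [0.5299, 0.0845], [0.5248, -0.0829], [0.6817, -0.0874]] [ 0.60525  -0.001575]
cork top cam [[ 0.598  -0.2064]
 [ 0.5951 -0.3781]]
cork wrist [[ 0.4191 -0.2065]
 [ 0.5979 -0.208 ]
 [ 0.4173 -0.3755]] [ 0.50762092 -0.29174975]
[[384, 193], [330, 190], [234, 197], [241, 316], [367, 313], [356, 289], [360, 248], [379, 249]]
rhandle [ 0.4220766  -0.04446767  0.058     ] [ 0.42126927 -0.08995214  0.058     ]
```

View pics/w8c.png

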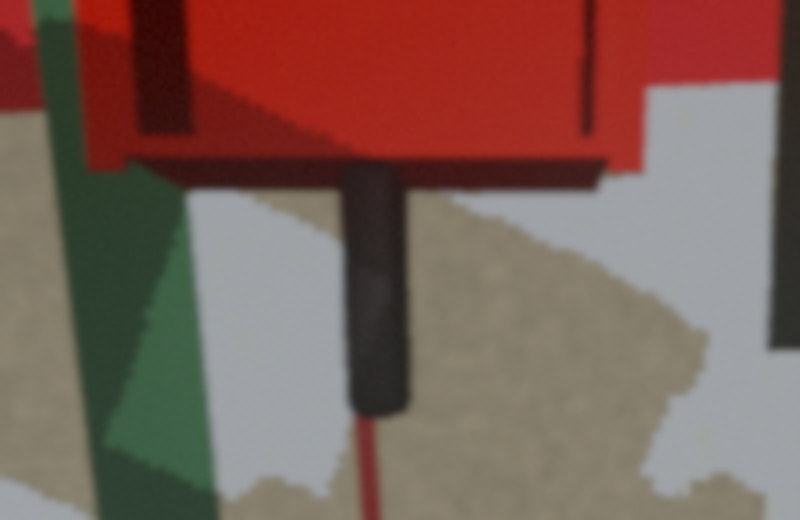

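Request:
play_rows(
  rows="-0.015 0.045 0 0.005 0.085; -0.015 0.046 0 0 0.085; 0 0 -0.05 0 0.085; 0 0 -0.05 0 0.085; 0 0 -0.05 0 0.085; 0 0 -0.036 0 0.085; 0 0 -0.02 0 0.05; 0 0 0 0 0.05",
)

```text
t: 13.5
tool_pos: [0.4175, -0.0679, 0.0232]
tool_rot: [1.23, 1.202, -1.237]
force: [-1.1, -0.2, 0.3]
finger_gap: 0.0588
```

Run:
```python
from h import *
s=snap('wrist','w9')
o=observe();print(o['t'],o['tool_pos'],o['force'],o['joint_positions'])
```

```text
13.55 [ 0.41929924 -0.06851393  0.02544136] [0.05186582 0.07408914 0.43188254] [-2.88475293e-01 -1.52133217e-01  2.29880233e+00  1.70431660e-05
  9.98927952e-01 -2.56912318e-01]
```

View pics/w9.png

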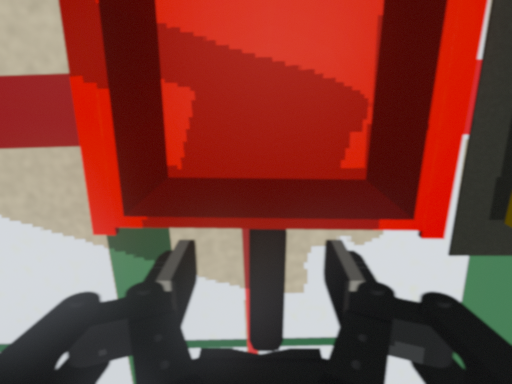

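Request:
play_rows(
  rows="0 0 0 0 0; 0 0 0 0 0; 0 0 0 0 0; 0 0 0 0 0; 0 0 0 0 0; 0 0 0 0 0; 0 0 0.004 0 0; 0 0 0.004 0 0",
)

```text
t: 14.35
tool_pos: [0.4196, -0.0689, 0.0348]
tool_rot: [1.232, 1.194, -1.233]
force: [0.3, 0.0, -2.0]
finger_gap: 0.0132
```

Request:
play_rows(
  rows="0 -0.01 0 0 0; 0 -0.02 0 -0.06 0; 0 -0.025 0 -0.12 0; 0 -0.025 0 -0.13 0; 0 -0.025 0 -0.13 0; 0 -0.025 0 -0.13 0; 0 -0.02 0 -0.13 0; 0 -0.015 0 -0.13 0",
)

```text
t: 15.15
tool_pos: [0.4194, -0.2357, 0.0344]
tool_rot: [1.814, 0.665, -1.815]
force: [0.1, 0.9, -2.8]
finger_gap: 0.0128
```

Request:
play_rows(
  rows="0 -0.02 0 -0.13 0; 0 -0.015 0 -0.13 0; 0 -0.015 0 -0.13 0; 0 -0.0075 0 -0.13 0; -0.003 0 0 -0.13 0; -0.0025 0 0 -0.07 0; 0 0 0 0 0; 0 0 0 0 0",
)

```text
t: 15.95
tool_pos: [0.4141, -0.2916, 0.0344]
tool_rot: [-2.215, 0.01, 2.217]
force: [-0.1, -0.2, -2.5]
finger_gap: 0.0131
```

Run:
```python
from h import *
s=snap('wrist','w10');t=snap('top','t10')
c=cv2.resize(t['color'][115:275,140:400],None,fx=3,fy=3,interpolation=cv2.INTER_CUBIC); cv2.imwrite('pics/t10c.png',c[:,:,::-1])
o=observe();print(o['t'],o['tool_pos'],o['force'],o['finger_gap'])
M=R.from_rotvec(observe()['tool_rot']).as_matrix();print(np.arctan2(M[1,1],M[0,1]))
```

```text
16.05 [ 0.41441489 -0.29153559  0.03462455] [-0.28078547 -0.81043557 -2.63285485] 0.012930167192460899
-1.581016349200435
```

View pics/w10.png

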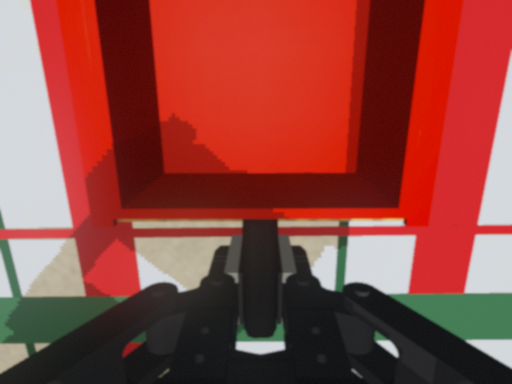

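View pics/t10c.png

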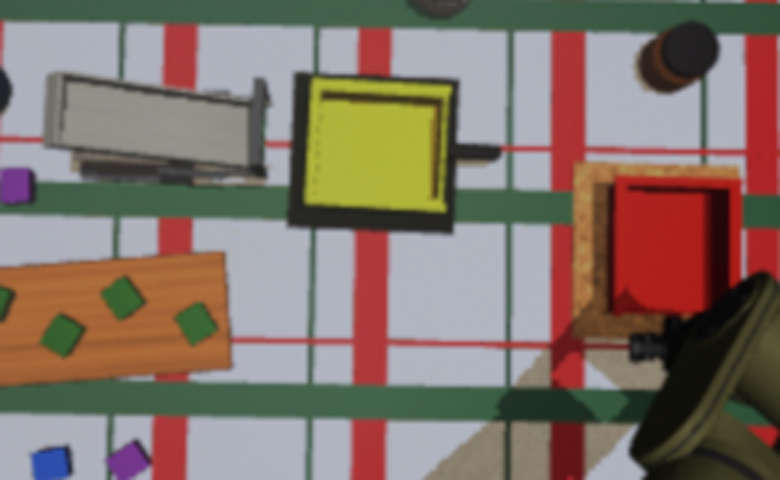

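Run:
```python
from h import *
s=snap('wrist');t=snap('top')
z=.067
for p in [(93,222),(428,222),(119,207),(401,207),(260,217)]: print(p,onz(s,*p,z).round(4))
f=lambda u,v,z=0: onz(t,140+u/3,115+v/3,z)[:2].round(4)
print('far rim top',f(615,176,.067),f(740,180,.067),'cork',f(573,162),f(740,168),f(570,333))
```

```text
(93, 222) [ 0.4433 -0.231   0.067 ]
(428, 222) [ 0.4421 -0.3525  0.067 ]
(119, 207) [ 0.449  -0.2412  0.067 ]
(401, 207) [ 0.448  -0.3421  0.067 ]
(260, 217) [ 0.4447 -0.2916  0.067 ]
far rim top [ 0.5774 -0.2319] [ 0.5758 -0.353 ] cork [ 0.598  -0.2064] [ 0.5951 -0.3781] [ 0.4234 -0.2039]
```

Request:
play_rows(
  rows="-0.002 0 0 0 0; 0 0 -0.004 0 0; 0 0 -0.003 0 0; 0 0 0 0 0; 0 0 0 0 0.085; 0 0 0 0 0.085; 0 0 0 0 0.085; 0 0 0.03 0 0.085",
)

```text
t: 16.95
tool_pos: [0.4098, -0.2891, 0.0539]
tool_rot: [-2.205, 0.006, 2.22]
force: [1.0, 0.5, -0.5]
finger_gap: 0.0709
```

Request:
play_rows(
  rows="0 0 0.05 0 0.085; 0 0 0.05 0.14 0.085; 0 0.02 0.05 0.14 0.085; 0 0.05 0.02 0.14 0.085; 0 0.05 0 0.14 0.085; 0 0.05 0 0.14 0.085; 0 0.05 0 0.14 0.085; 0 0.05 0 0.14 0.085",
)

```text
t: 17.75
tool_pos: [0.4123, -0.0247, 0.223]
tool_rot: [1.635, 0.864, -1.633]
force: [1.1, -0.2, 0.2]
finger_gap: 0.085
```

Request:
play_rows(
  rows="0 0.05 0 0.08 0.085; 0 0.05 0 0 0.085; 0 0.05 0 0 0.085; 0 0.02 0 0 0.085; 0 0 0 0 0.085; 0 0 0 0 0.085",
)

```text
t: 18.35
tool_pos: [0.4125, 0.1435, 0.2226]
tool_rot: [1.581, 0.916, -1.582]
force: [-0.8, -0.2, -0.1]
finger_gap: 0.0852
```

Run:
```python
from h import *
s=snap('wrist','w11');t=snap('top','t11')
c=cv2.resize(t['color'][115:275,110:400],None,fx=2.7,fy=2.7,interpolation=cv2.INTER_CUBIC); cv2.imwrite('pics/t11c.png',c[:,:,::-1])
o=observe();print(o['t'],o['tool_pos'],o['force'],o['finger_gap'])
M=R.from_rotvec(observe()['tool_rot']).as_matrix();print(np.arctan2(M[1,1],M[0,1]))
```

```text
18.45 [0.41267869 0.14257263 0.22263478] [ 0.10616941 -0.25118028  0.58788091] 0.08527497649534264
-0.5233083929450286
```

View pics/w11.png

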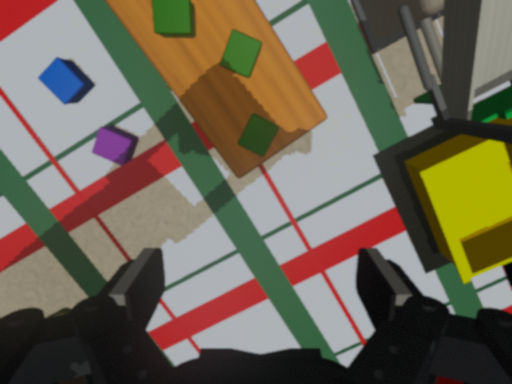

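View pics/t11c.png

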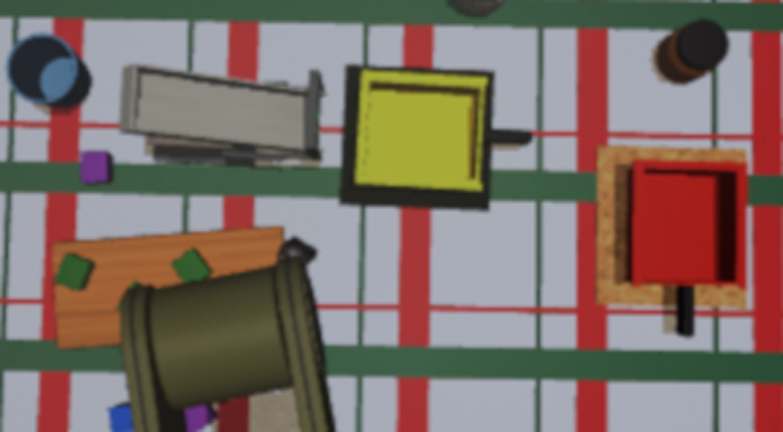

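```bash
cat >> h.py <<'E'
def chunks(s,z=.038,box=(0,0,512,384),lo=(40,110,25),hi=(75,255,255),amin=150,amax=5000):
    hsv=cv2.cvtColor(s['color'],cv2.COLOR_RGB2HSV);m=cv2.inRange(hsv,lo,hi)
    mm=np.zeros_like(m);x0,y0,x1,y1=box;mm[y0:y1,x0:x1]=m[y0:y1,x0:x1]
    out=[]
    for c in cv2.findContours(mm,0,2)[0]:
        a=cv2.contourArea(c)
        if amin<a<amax:
            r=cv2.minAreaRect(c);B=cv2.boxPoints(r);Q=np.array([onz(s,*p,z)[:2] for p in B])
            M=cv2.moments(c);ce=(M['m10']/a,M['m01']/a)
            e=np.roll(Q,-1,0)-Q;L=np.linalg.norm(e,axis=1)
            print('px',np.round(ce,1),'a',a,'c',Q.mean(0).round(4),'sides',L.round(4),'ang',np.degrees(np.arctan2(e[:,1],e[:,0])).round(1)[:2]);out.append((ce,Q.mean(0)))
    return out
E
python3 - <<'E'
from h import *
s=snap('wrist')
chunks(s,box=(140,0,330,180))
t=s['color']
c=cv2.resize(t[0:180,30:330],None,fx=2.6,fy=2.6,interpolation=cv2.INTER_CUBIC); cv2.imwrite('pics/w11c.png',c[:,:,::-1])
im=cv2.imread('pics/top1.png')[:,:,::-1]; 
tt=snap('top')
print(tri(s,(258,134),tt,(204.9,222.2)))
f=lambda u,v,z=0: onz(tt,110+u/2.7,115+v/2.7,z)[:2].round(4)
Rr=np.array([f(633,164,.062),f(745,160,.062),f(739,291,.062),f(628,284,.062)]);print(Rr.tolist(),Rr.mean(0))
print(np.array([f(599,146),f(745,150),f(745,304),f(598,300)]).tolist())
E
```

```text
px [257. 134.] a 872.5 c [0.4269 0.1737] sides [0.0324 0.027  0.0328 0.0277] ang [ 32.5 -56. ]
px [239.6  52.5] a 1097.0 c [0.4503 0.2465] sides [0.0332 0.0283 0.0335 0.0291] ang [ 36.1 -49.2]
px [171.2  16.3] a 1183.0 c [0.4126 0.303 ] sides [0.0337 0.0267 0.0346 0.0268] ang [ -30.  -123.5]
(array([0.42850485, 0.17312411, 0.03613802]), np.float64(0.0014135142422083103))
[[0.5718, -0.2316], [0.5785, -0.3527], [0.4377, -0.3453], [0.443, -0.2264]] [ 0.50775 -0.289  ]
[[0.5978, -0.209], [0.5965, -0.3758], [0.4217, -0.3747], [0.4232, -0.2084]]
```

View pics/w11c.png

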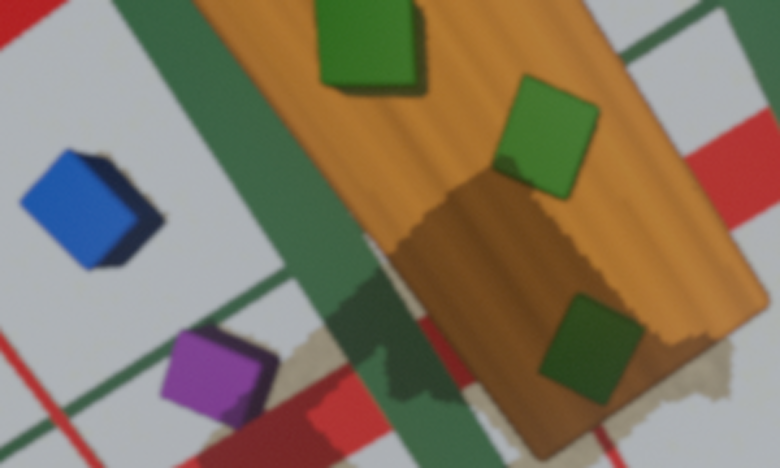

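Besides the three green blocks on the board, this view shows the blue block at (65,80) and the purple one at (115,145). Those two are look-alikes lying on the table, so I'll leave them. The chunk at (258,134) is green-skinned and on the board, and its top triangulates to 36 mm, so I'll take it first.

Request:
play_rows(
  rows="0.0155 0.0305 0 -0.14 0.075; 0 0 -0.04 -0.14 0.07; 0 0 -0.05 -0.14 0.06; 0 0 -0.05 -0.035 0.06; 0 0 -0.04 0 0.06; 0 0 -0.015 0 0.06; 0 0 0 0 0.06; 0 0 0 0 0.06",
)

```text
t: 19.35
tool_pos: [0.4288, 0.1734, 0.0284]
tool_rot: [1.885, 0.575, -1.883]
force: [-0.6, 0.5, 0.8]
finger_gap: 0.0601
```

Run:
```python
from h import *
s=snap('wrist','w12')
o=observe();print(o['t'],o['tool_pos'],o['force'],o['finger_gap'])
```

```text
19.4 [0.42956743 0.17381101 0.02929514] [0.15526383 0.64146952 0.16907511] 0.059824132749011584
```

View pics/w12.png

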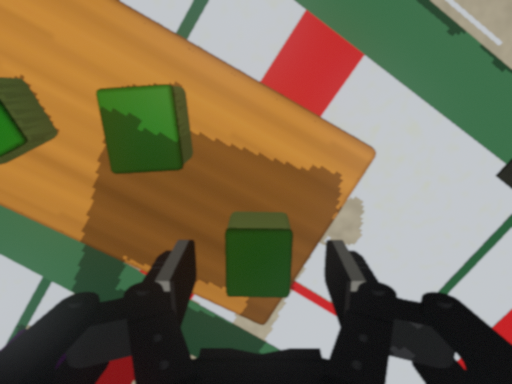

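Request:
play_rows(
  rows="0 0 -0.017 0 0.06; 0 0 0 0 0.02; 0 0 0 0 0.0; 0 0 0 0 0; 0 0 0 0 0; 0 0 0 0 0; 0 0 0.02 0 0; 0 0 0.05 0 0",
)

```text
t: 20.2
tool_pos: [0.424, 0.1728, 0.077]
tool_rot: [1.872, 0.576, -1.894]
force: [1.2, 0.4, -1.2]
finger_gap: 0.029
```

Run:
```python
from h import *
s=snap('wrist','w13')
o=observe();print(o['t'],o['tool_pos'],o['force'],o['finger_gap'])
```

```text
20.25 [0.43140012 0.17506681 0.08868489] [5.64797206 3.35762304 4.2558293 ] 0.02918431268751139
```

View pics/w13.png

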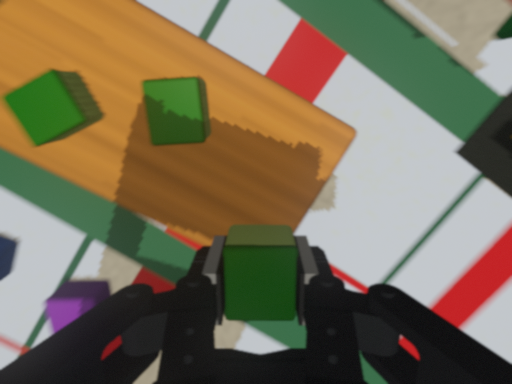

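Request:
play_rows(
  rows="0 0 0.05 -0.12 0; 0 0 0.05 -0.12 0; 0 0 0.05 -0.12 0; 0.02 0.01 0.035 -0.12 0; 0.045 0.01 0 -0.1 0; 0.045 0.015 0 -0.045 0; 0.04 0.015 0 0 0; 0.02 0.01 0 0 0",
)

```text
t: 21.05
tool_pos: [0.6004, 0.2346, 0.2651]
tool_rot: [-2.205, 0.035, 2.206]
force: [-0.4, 0.7, 0.2]
finger_gap: 0.0292
```

Run:
```python
from h import *
s=snap('wrist','w14')
o=observe();print(o['t'],o['tool_pos'],o['force'],o['finger_gap'])
M=R.from_rotvec(observe()['tool_rot']).as_matrix();print(np.arctan2(M[1,1],M[0,1]))
```

```text
21.1 [0.60163049 0.2354511  0.26465382] [-0.97475185 -0.91990144 -0.56934067] 0.029208748547736373
-1.6021233380082303
```

View pics/w14.png

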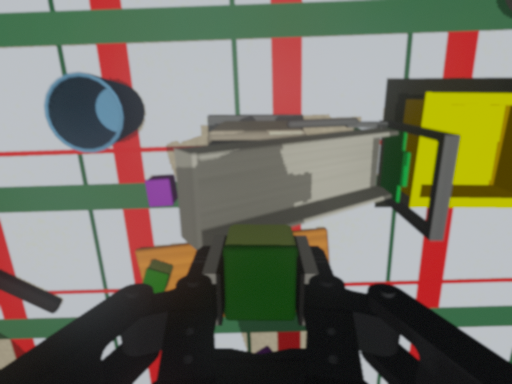

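Run:
```python
from h import *
s=snap('wrist');t=snap('top')
c=cv2.resize(s['color'][90:260,150:480],None,fx=2.4,fy=2.4,interpolation=cv2.INTER_CUBIC); cv2.imwrite('pics/w14c.png',c[:,:,::-1])
print(s['xyz'])
for p,z in [((176,148),.224),((191,243),.224),((400,125),.108),((392,190),.108),((458,138),.193),((437,240),.193)]: print(p,onz(s,*p,z).round(4))
for u in [(0.607,.238,.171),(.607,.238,.233),(.606,.111,.08),(.608,.281,.199)]: print(u,proj(s,u))
```

```text
[0.67470395 0.23330156 0.40802449]
(176, 148) [0.6465 0.2816 0.224 ]
(191, 243) [0.5878 0.2785 0.224 ]
(400, 125) [0.6432 0.1086 0.108 ]
(392, 190) [0.5823 0.1106 0.108 ]
(458, 138) [0.6426 0.1054 0.193 ]
(437, 240) [0.5701 0.1101 0.193 ]
(0.607, 0.238, 0.171) (np.float64(256.7393082218767), np.float64(187.28966176212205))
(0.607, 0.238, 0.233) (np.float64(255.6393769463201), np.float64(217.225622116565))
(0.606, 0.111, 0.08) (np.float64(382.9800858658561), np.float64(159.7939796641918))
(0.608, 0.281, 0.199) (np.float64(192.05974788905883), np.float64(199.27398483973337))
```

View pics/w14c.png

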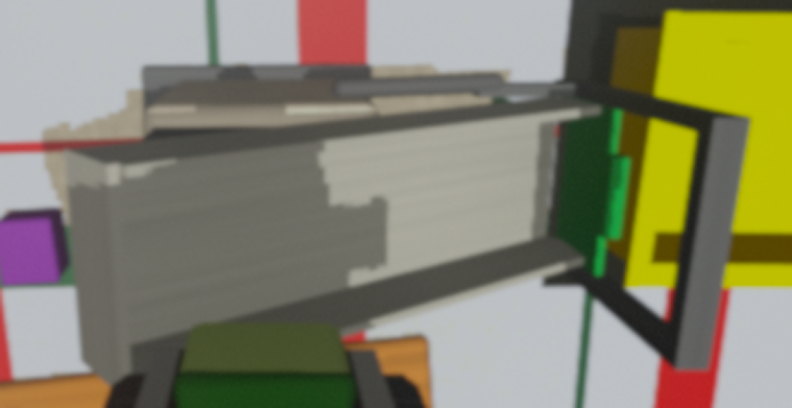

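Request:
play_rows(
  rows="0.009 0 -0.02 0 0; 0 -0.001 -0.02 0 0; 0 0 -0.003 0 0; 0 0 0 0 0; 0 0 0 0 0.045; 0 0 0 0 0.045; 0 0 0 0 0.045; 0 0 0.04 0 0.045",
)

```text
t: 22.0
tool_pos: [0.6041, 0.2321, 0.2565]
tool_rot: [-2.195, 0.038, 2.22]
force: [0.7, -0.0, -0.6]
finger_gap: 0.0449
```

Request:
play_rows(
  rows="0 0 0.03 0 0.045; -0.04 0 0 0.1 0.08; -0.045 0 0 0.1 0.08; -0.045 0 0 0.1 0.08; -0.03 0 0 0.1 0.08; 0 0 0 0 0.08; 0 0 0 0 0.08",
)

```text
t: 22.7
tool_pos: [0.4472, 0.2332, 0.2938]
tool_rot: [2.023, 0.377, -2.018]
force: [0.7, 0.4, 0.4]
finger_gap: 0.0797
```

Run:
```python
from h import *
s=snap('wrist','w15')
o=observe();print(o['t'],o['tool_pos'],o['force'],o['finger_gap'])
M=R.from_rotvec(observe()['tool_rot']).as_matrix();print(np.arctan2(M[1,1],M[0,1]))
chunks(s)
```

```text
22.75 [0.44767986 0.23312062 0.29360678] [-0.06606967 -1.04197299  0.51315946] 0.0797101638393524
-1.2027770748849957
px [448.5 289.8] a 1629.5 c [ 0.3634 -0.0877] sides [0.0296 0.1916 0.0317 0.1956] ang [ 10.5 -88.8]
px [196.5 159.7] a 520.0 c [0.4136 0.3045] sides [0.0319 0.0268 0.0324 0.0272] ang [ -30.3 -120.9]
px [250.7 148.3] a 537.5 c [0.4511 0.2472] sides [0.0269 0.0323 0.0275 0.0325] ang [ -53.1 -142.9]
px [148.8 114.8] a 654.5 c [0.445 0.374] sides [0.0333 0.0288 0.0337 0.0293] ang [ -21.8 -108.6]
px [445.   56.2] a 2039.0 c [0.6306 0.08  ] sides [0.0803 0.0431 0.0815 0.0457] ang [ -1.3 -92.1]
```

View pics/w15.png

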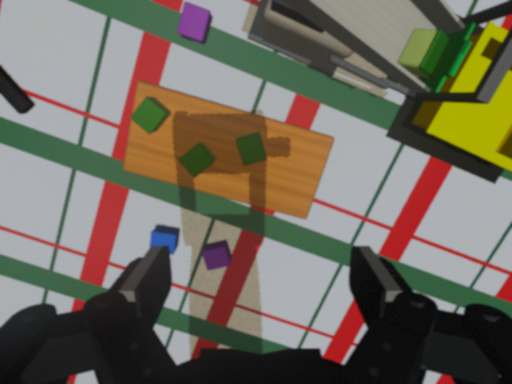

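The first chunk rests against the gate, at (425,50). Next is the green chunk on the board at (250,148).

Request:
play_rows(
  rows="0.0035 0.014 -0.03 0.138 0.07; 0 0 -0.05 0.138 0.06; 0 0 -0.05 0 0.06; 0 0 -0.05 0 0.06; 0 0 -0.05 0 0.06; 0 0 -0.035 0 0.06; 0 0 0 0 0.06; 0 0 0 0 0.06",
)

```text
t: 23.55
tool_pos: [0.4515, 0.247, 0.0279]
tool_rot: [1.851, 0.617, -1.852]
force: [0.3, -0.6, 1.1]
finger_gap: 0.0601
```

Run:
```python
from h import *
s=snap('wrist','w16')
o=observe();print(o['t'],o['tool_pos'],o['force'],o['finger_gap'])
```

```text
23.6 [0.45270643 0.24757582 0.0296135 ] [-0.03172614  0.26355651  1.39000721] 0.06014937862156156
```

View pics/w16.png

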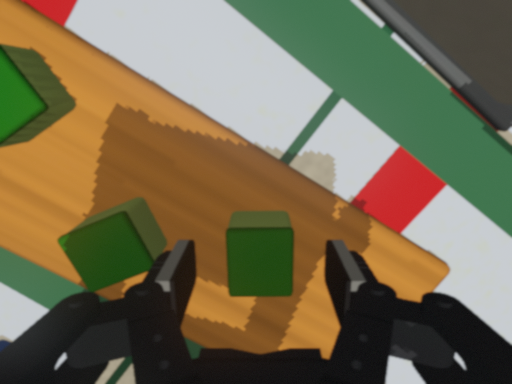

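Request:
play_rows(
  rows="0 0 0 0 0.044; 0 0 0 0 0.044; 0 0 -0.017 0 0.044; 0 0 0 0 0; 0 0 0 0 0; 0 0 0 0 0; 0 0 0 0 0; 0 0 0.02 0 0",
)

```text
t: 24.4
tool_pos: [0.4484, 0.2461, 0.0287]
tool_rot: [1.845, 0.618, -1.856]
force: [0.4, -0.3, -0.2]
finger_gap: 0.0288
```

Request:
play_rows(
  rows="0 0 0.05 0 0; 0 0 0.05 -0.12 0; 0 0 0.05 -0.12 0; 0 0 0.05 -0.12 0; 0.025 0 0.03 -0.12 0; 0.04 0 0 -0.12 0; 0.04 0 0 -0.075 0; 0.03 -0.006 0 0 0",
)

```text
t: 25.2
tool_pos: [0.5874, 0.2412, 0.2615]
tool_rot: [-2.207, 0.034, 2.204]
force: [-0.4, 0.4, -0.7]
finger_gap: 0.0288
```

Run:
```python
from h import *
s=snap('wrist','w17')
o=observe();print(o['t'],o['tool_pos'],o['force'],o['finger_gap'])
M=R.from_rotvec(observe()['tool_rot']).as_matrix();print(np.arctan2(M[1,1],M[0,1]))
```

```text
25.25 [0.59052827 0.23955013 0.26056903] [ 0.84832378 -2.19315455 -0.3272929 ] 0.0289528156960761
-1.6029448548175969
```

View pics/w17.png

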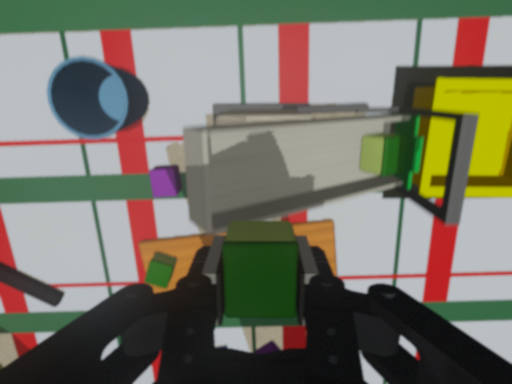

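Request:
play_rows(
  rows="0.01 -0.0045 0 0 0; 0.010 0 -0.018 0 0; 0 0 -0.0205 0 0; 0 0 0 0 0; 0 0 0 0 0.045; 0 0 0 0 0.045; 0 0 0 0 0.045; 0 0 0.04 0 0.045",
)

```text
t: 26.05
tool_pos: [0.6026, 0.2357, 0.2565]
tool_rot: [-2.196, 0.037, 2.22]
force: [0.3, -0.5, -0.3]
finger_gap: 0.0448
```

Request:
play_rows(
  rows="0 0 0.03 0 0.045; -0.04 0.02 0 0.05 0.08; -0.045 0.02 0 0.05 0.08; -0.045 0.02 0 0.05 0.08; -0.03 0.02 0 0.05 0.08; 0 0 0 0 0.08; 0 0 0 0 0.08",
)

```text
t: 26.75
tool_pos: [0.4454, 0.317, 0.2936]
tool_rot: [2.135, 0.184, -2.13]
force: [-0.5, -0.8, -0.8]
finger_gap: 0.0797
```

Run:
```python
from h import *
s=snap('wrist','w18')
o=observe();print(o['t'],o['tool_pos'],o['force'],o['finger_gap'])
M=R.from_rotvec(observe()['tool_rot']).as_matrix();print(np.arctan2(M[1,1],M[0,1]))
chunks(s)
```

```text
26.8 [0.44600614 0.31658978 0.29329017] [-0.16249652 -0.38849954  0.97449742] 0.08000959237748195
-1.400943405145552
px [323.4 345.6] a 717.0 c [0.1812 0.182 ] sides [0.0248 0.1095 0.0253 0.1112] ang [  4.  -90.2]
px [440.9 247.9] a 2455.0 c [0.3639 0.0657] sides [0.0298 0.2129 0.0311 0.2173] ang [  7.1 -88.8]
px [265.  181.5] a 516.5 c [0.4139 0.3057] sides [0.0324 0.0285 0.0328 0.029 ] ang [ -30.7 -121.8]
px [213.6 147.9] a 545.0 c [0.4449 0.3748] sides [0.0324 0.0268 0.0327 0.0274] ang [ -22.  -110.3]
px [497.1  35.4] a 1700.5 c [0.6201 0.0847] sides [0.0388 0.076  0.0412 0.0755] ang [ -80.2 -157.9]
```

View pics/w18.png

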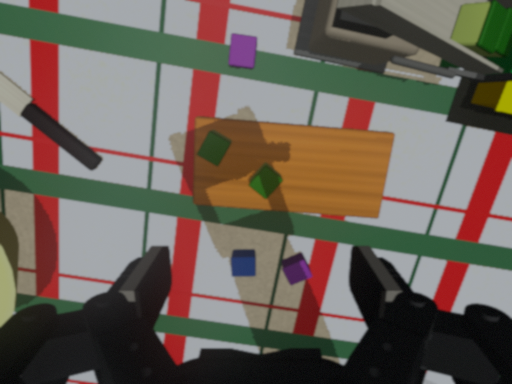

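Request:
play_rows(
  rows="-0.032 -0.0115 -0.02 0.14 0.07; 0 0 -0.04 0.145 0.06; 0 0 -0.04 0.145 0.06; 0 0 -0.05 0.145 0.06; 0 0 -0.04 0.145 0.06; 0 0 -0.04 0.145 0.06; 0 0 -0.034 0 0.06; 0 0 0 0 0.06",
)

```text
t: 27.6
tool_pos: [0.4107, 0.3019, 0.0229]
tool_rot: [1.583, 0.904, -1.604]
force: [-1.4, -1.1, -0.1]
finger_gap: 0.0598
```

Run:
```python
from h import *
s=snap('wrist','w19')
o=observe();print(o['t'],o['tool_pos'],o['force'],o['finger_gap'])
M=R.from_rotvec(observe()['tool_rot']).as_matrix();print(np.arctan2(M[1,1],M[0,1]))
```

```text
27.65 [0.41274128 0.30333105 0.02603401] [ 0.38707553 -0.37907048  0.69772902] 0.060072090516572266
-0.5379812466516
```

View pics/w19.png

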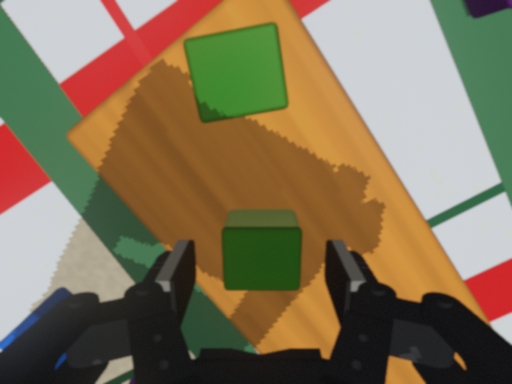

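Request:
play_rows(
  rows="0 0 -0.015 0 0.055; 0 0 0 0 0; 0 0 0 0 0; 0 0 0 0 0; 0 0 0 0 0; 0 0 0 0 0; 0 0 0.02 0 0; 0 0 0.04 0 0",
)

```text
t: 28.45
tool_pos: [0.4107, 0.3033, 0.0704]
tool_rot: [1.584, 0.906, -1.6]
force: [0.6, 0.7, -0.4]
finger_gap: 0.0326
```

Request:
play_rows(
  rows="0 0 0.05 -0.14 0; 0 0 0.05 -0.14 0; 0 0 0.05 -0.14 0; 0.02 -0.01 0.04 -0.14 0; 0.04 -0.015 0 -0.14 0; 0.04 -0.015 0 -0.14 0; 0.04 -0.015 0 -0.14 0; 0.04 -0.015 0 -0.085 0",
)

```text
t: 29.25
tool_pos: [0.5948, 0.2343, 0.2632]
tool_rot: [-2.204, 0.038, 2.204]
force: [-0.0, -0.4, -1.0]
finger_gap: 0.0326
```

Run:
```python
from h import *
s=snap('wrist','w20')
o=observe();print(o['t'],o['tool_pos'],o['force'],o['finger_gap'])
M=R.from_rotvec(observe()['tool_rot']).as_matrix();print(np.arctan2(M[1,1],M[0,1]))
```

```text
29.3 [0.59965046 0.23140632 0.26214348] [ 0.16839828 -3.35304622 -0.20188182] 0.03284773983950732
-1.61036098776192
```

View pics/w20.png

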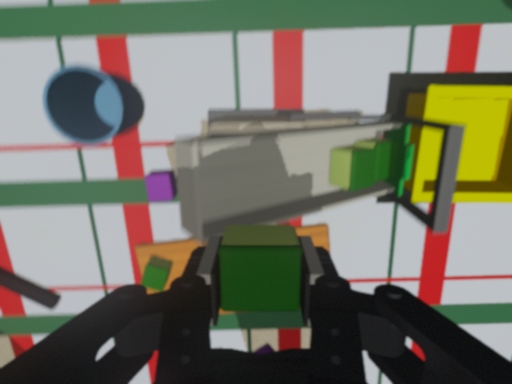

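Request:
play_rows(
  rows="0.009 0.005 0 0 0; 0 0 -0.02 0 0; 0 0 -0.02 0 0; 0 0 0 0 0; 0 0 0 0 0.047; 0 0 0 0 0.047; 0 0 0 0 0.047; 0 0 0.04 0 0.047",
)

```text
t: 30.1
tool_pos: [0.5997, 0.2393, 0.2576]
tool_rot: [-2.196, 0.037, 2.22]
force: [0.4, 0.4, -1.0]
finger_gap: 0.0469
```

Request:
play_rows(
  rows="0 0 0.03 0 0.047; -0.04 0.035 0 0.07 0.08; -0.045 0.035 0 0.07 0.08; -0.045 0.035 0 0.07 0.08; -0.03 0.03 0 0.07 0.08; 0 0 0 0 0.08; 0 0 0 0 0.08",
)

```text
t: 30.8
tool_pos: [0.4558, 0.365, 0.2946]
tool_rot: [2.09, 0.264, -2.086]
force: [1.2, -0.4, 0.0]
finger_gap: 0.0802
```

Run:
```python
from h import *
s=snap('wrist','w21');t=snap('top','t21')
o=observe();print(o['t'],o['tool_pos'],o['force'],o['finger_gap'])
M=R.from_rotvec(observe()['tool_rot']).as_matrix();print(np.arctan2(M[1,1],M[0,1]))
chunks(s)
c=cv2.resize(t['color'][90:290,90:420],None,fx=2.4,fy=2.4,interpolation=cv2.INTER_CUBIC); cv2.imwrite('pics/t21c.png',c[:,:,::-1])
```

```text
30.9 [0.45682339 0.36384295 0.29389488] [-0.72505235  0.24724739  0.28511022] 0.08011514742015902
-1.3221897523021888
px [437.  379.6] a 194.0 c [0.1894 0.0147] sides [0.0472 0.0176 0.0477 0.0175] ang [ -75.6 -156. ]
px [335.4 357.9] a 171.0 c [0.187  0.1813] sides [0.0174 0.0439 0.0176 0.0444] ang [  2.  -97.2]
px [446.4 270.4] a 2206.0 c [0.3648 0.0824] sides [0.0289 0.2041 0.0306 0.2082] ang [  8.5 -89. ]
px [250.1 161.2] a 525.5 c [0.4452 0.3753] sides [0.0323 0.0272 0.0327 0.0277] ang [ -20.7 -110.5]
px [475.6 131.3] a 239.5 c [0.5479 0.1213] sides [0.0262 0.0207 0.0264 0.0211] ang [  1.8 -95.6]
```

View pics/w21.png

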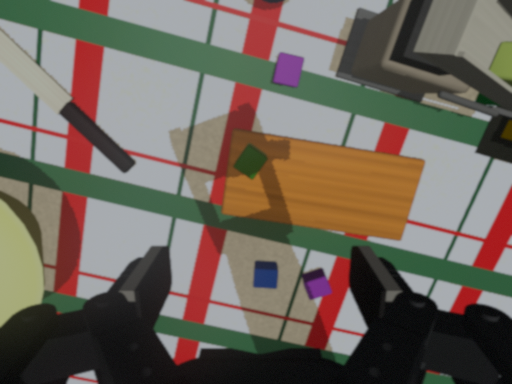

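View pics/t21c.png

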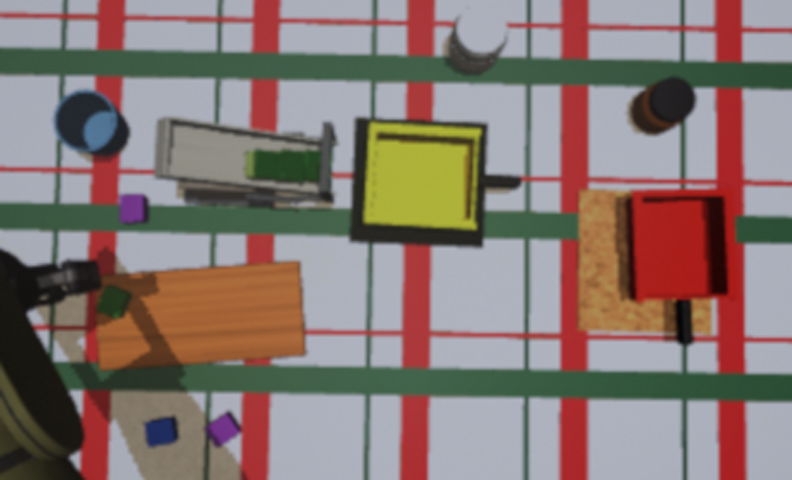

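Three chunks are in the chute. The red pan has been knocked towards -y, off the middle of the cork mat: its rim is now at (632–735, 190–300) in the crop. I'll put it back now and load the last chunk afterwards.

Request:
play_rows(
  rows="0 -0.05 0 0 0.085; 0 -0.05 0 0 0.085; -0.005 -0.05 0 0 0.085; -0.005 -0.05 0 -0.03 0.085; -0.01 -0.05 0 -0.04 0.085; -0.01 -0.05 -0.01 -0.04 0.085; -0.01 -0.05 -0.01 -0.04 0.085; -0.01 -0.05 -0.02 -0.04 0.085",
)

```text
t: 31.7
tool_pos: [0.4081, -0.0293, 0.2572]
tool_rot: [2.197, 0.059, -2.188]
force: [1.6, -0.3, -0.8]
finger_gap: 0.0848
```

Request:
play_rows(
  rows="0 -0.05 -0.02 -0.04 0.085; 0 -0.05 0 0 0.085; 0 -0.05 0 0 0.085; 0 -0.05 0 0 0.085; 0 -0.05 0 0 0.085; 0 -0.02 0 0 0.085; 0 0 0 0 0.085; 0 0 0 0 0.085",
)

```text
t: 32.5
tool_pos: [0.4073, -0.2934, 0.237]
tool_rot: [2.213, 0.02, -2.214]
force: [0.4, 0.3, 0.1]
finger_gap: 0.0854
```

Run:
```python
from h import *
s=snap('wrist','w22')
o=observe();print(o['t'],o['tool_pos'],o['force'],o['finger_gap'])
M=R.from_rotvec(observe()['tool_rot']).as_matrix();print(np.arctan2(M[1,1],M[0,1]))
```

```text
32.55 [ 0.40752007 -0.29256824  0.23710621] [ 0.35771139 -0.7111629  -0.09536578] 0.08532801620913597
-1.552302535644714
```

View pics/w22.png

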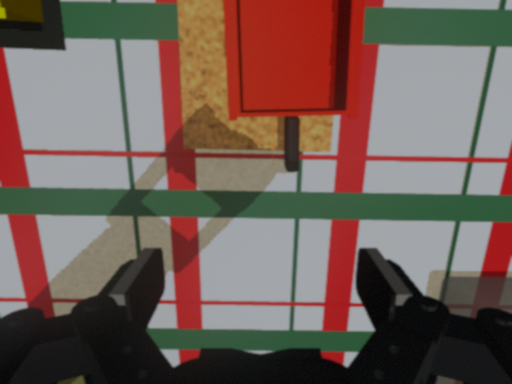

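Run:
```python
from h import *
s=snap('wrist')
b=onz(s,292,118,.058);e=onz(s,292,166,.058);print('base',b,'tip',e,np.degrees(np.arctan2(*(b-e)[[1,0]])))
l=onz(s,229,117,.064);r=onz(s,356,114,.064);print(l,r,np.linalg.norm(l-r),np.degrees(np.arctan2(*(l-r)[[1,0]]))-90,(l+r)/2)
print('cork near corners',onz(s,181,148,0),onz(s,333,152,0))
```

```text
base [ 0.45795485 -0.32203941  0.058     ] tip [ 0.41095105 -0.32424068  0.058     ] 2.6812965412151253
[ 0.45819327 -0.26210621  0.064     ] [ 0.46317262 -0.38137098  0.064     ] 0.1193686693079448 2.3907321648640476 [ 0.46068294 -0.3217386   0.064     ]
cork near corners [ 0.41732098 -0.20011727  0.        ] [ 0.41595124 -0.37726702  0.        ]
```

Request:
play_rows(
  rows="0.0295 -0.0305 0 0.025 0.085; 0 0 -0.05 0 0.085; 0 0 -0.05 0 0.085; 0 0 -0.05 0 0.085; 0 0 -0.042 0 0.085; 0 0 -0.019 0 0.05; 0 0 0 0 0.05; 0 0 0 0 0.05",
)

```text
t: 33.4
tool_pos: [0.438, -0.3225, 0.027]
tool_rot: [2.198, 0.05, -2.197]
force: [0.4, 0.6, 0.5]
finger_gap: 0.05
```

Request:
play_rows(
  rows="0 0 0 0 0; 0 0 0 0 0; 0 0 0 0 0; 0 0 0 0 0; 0 0 0 0 0; 0 0 0 0 0; 0 0 0.004 0 0; 0 0 0.004 0 0",
)

```text
t: 34.2
tool_pos: [0.4368, -0.3226, 0.0339]
tool_rot: [2.198, 0.05, -2.201]
force: [0.4, 0.2, -2.6]
finger_gap: 0.0129
```

Request:
play_rows(
  rows="-0.011 0.015 0 -0.025 0; -0.011 0.015 0 -0.025 0; 0 0 0 0 0; 0 0 0 0 0",
)

```text
t: 34.6
tool_pos: [0.4152, -0.2929, 0.034]
tool_rot: [-2.219, 0.005, 2.219]
force: [0.2, -0.4, -1.5]
finger_gap: 0.0127
```

Run:
```python
from h import *
s=snap('wrist','w23');t=snap('top','t23')
o=observe();print(o['t'],o['tool_pos'],o['force'],o['finger_gap'])
c=cv2.resize(t['color'][145:265,310:420],None,fx=5,fy=5,interpolation=cv2.INTER_CUBIC); cv2.imwrite('pics/t23c.png',c[:,:,::-1])
M=R.from_rotvec(observe()['tool_rot']).as_matrix();print(np.arctan2(M[1,1],M[0,1]))
```

```text
34.7 [ 0.41586302 -0.29360823  0.03449338] [ 0.27985197  0.69974519 -1.86900134] 0.013405051776113976
-1.5758564348005262
```

View pics/w23.png

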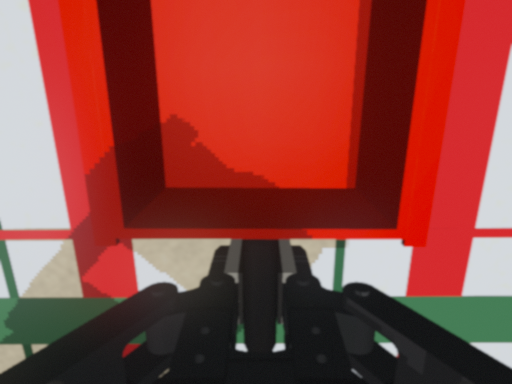

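View pics/t23c.png

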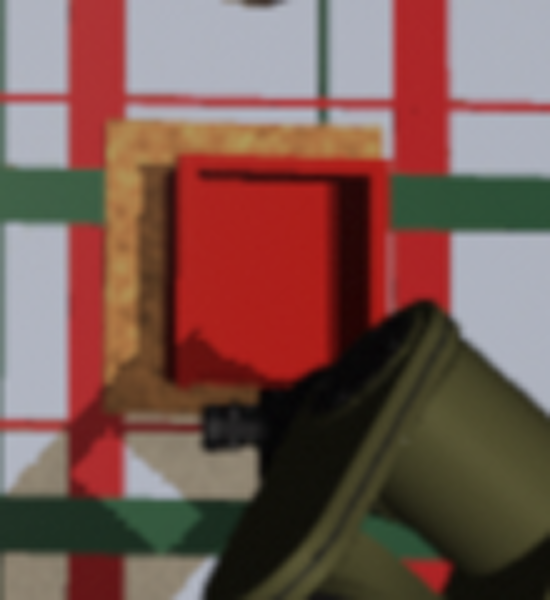

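Run:
```python
from h import *
s=snap('wrist');t=snap('top')
z=.067
for p in [(425,245),(122,228),(399,228),(260,236)]: print(p,onz(s,*p,z).round(4))
f=lambda u,v,z=0: onz(t,310+u/5,145+v/5,z)[:2].round(4)
print('far rim',f(178,157,.067),f(388,163,.067),'cork',f(108,122),f(381,127),f(103,410))
```

```text
(425, 245) [ 0.4347 -0.3546  0.067 ]
(122, 228) [ 0.4421 -0.2432  0.067 ]
(399, 228) [ 0.4416 -0.3441  0.067 ]
(260, 236) [ 0.4386 -0.2935  0.067 ]
far rim [ 0.5695 -0.2337] [ 0.5683 -0.3556] cork [ 0.5968 -0.2082] [ 0.597  -0.3767] [ 0.4204 -0.2058]
```

Request:
play_rows(
  rows="0.006 0.002 0 0 0; 0 0 0 0 0; 0 0 -0.004 0 0; 0 0 -0.003 0 0; 0 0 0 0 0; 0 0 0 0 0.085; 0 0 0 0 0.085; 0 0 0 0 0.085",
)

```text
t: 35.6
tool_pos: [0.4214, -0.291, 0.0271]
tool_rot: [-2.219, 0.006, 2.219]
force: [-0.7, 0.2, 0.2]
finger_gap: 0.0562
```

Request:
play_rows(
  rows="0 0 0.04 0 0.085; 0 0 0.05 0 0.085; 0 0 0.05 0 0.085; 0 0.03 0.05 0 0.085; 0 0.05 0.03 0 0.085; 0 0.05 0.02 0 0.085; 0 0.05 0.02 0 0.085; 0 0.05 0 0 0.085",
)

```text
t: 36.4
tool_pos: [0.4224, -0.0786, 0.2764]
tool_rot: [-2.226, 0.009, 2.212]
force: [0.5, 0.2, -0.1]
finger_gap: 0.085
```

Request:
play_rows(
  rows="0 0.05 0 0.03 0.085; 0 0.05 0 0.03 0.085; 0 0.05 0 0.03 0.085; 0 0.05 0 0.03 0.085; 0 0.05 0 0.03 0.085; 0.01 0.05 0 0.03 0.085; 0.01 0.05 0 0.03 0.08; 0.01 0.04 0 0 0.08",
)

```text
t: 37.2
tool_pos: [0.4507, 0.3112, 0.2727]
tool_rot: [2.113, 0.22, -2.112]
force: [-0.1, -0.3, -0.5]
finger_gap: 0.08
```

Run:
```python
from h import *
s=snap('wrist','w24');t=snap('top','t24')
o=observe();print(o['t'],o['tool_pos'],o['force'],o['finger_gap'])
c=cv2.resize(t['color'][90:290,90:420],None,fx=2.4,fy=2.4,interpolation=cv2.INTER_CUBIC); cv2.imwrite('pics/t24c.png',c[:,:,::-1])
M=R.from_rotvec(observe()['tool_rot']).as_matrix();print(np.arctan2(M[1,1],M[0,1]))
chunks(s)
```

```text
37.3 [0.45100316 0.31228453 0.27183465] [ 0.30872564 -0.97025536 -0.85905442] 0.08018605039172709
-1.36139902012281
px [437.1 378.3] a 269.0 c [ 0.19  -0.008] sides [0.046  0.0222 0.0466 0.0221] ang [ -78.1 -158.4]
px [442.5 262.6] a 2470.0 c [0.3655 0.0623] sides [0.0282 0.2068 0.0297 0.2111] ang [  7.3 -89.1]
px [203.9 151.2] a 564.5 c [0.4453 0.3769] sides [0.0325 0.0251 0.0328 0.0256] ang [ -21.4 -109.7]
px [493.   33.9] a 2290.5 c [0.6233 0.1019] sides [0.047  0.0783 0.0501 0.0777] ang [ -78.1 -155.7]
```

View pics/w24.png

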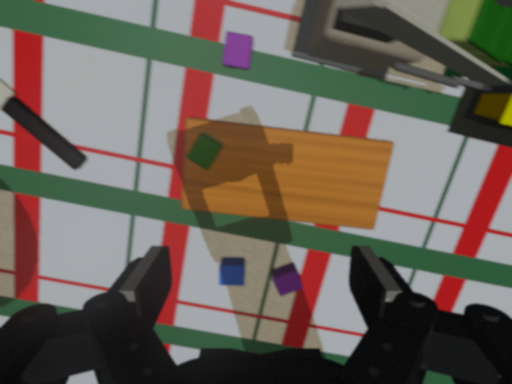

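View pics/t24c.png

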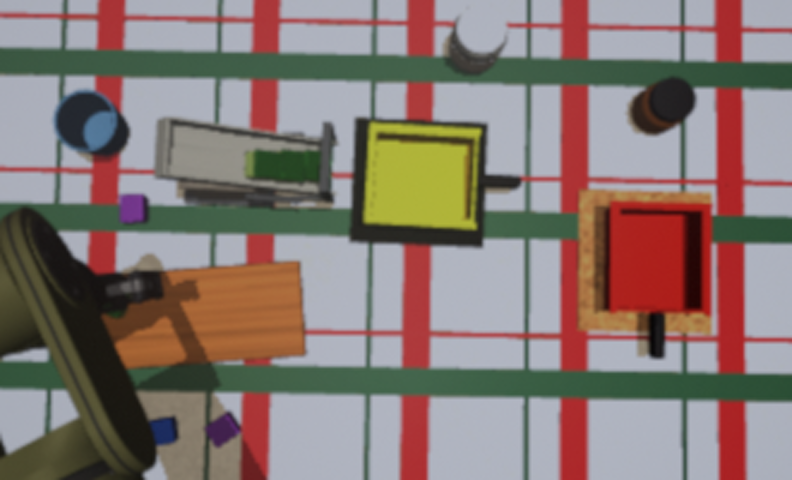

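Request:
play_rows(
  rows="-0.0055 0.0435 0 -0.14 0.07; 0 0.02 -0.03 -0.14 0.06; 0 0 -0.05 -0.14 0.06; 0 0 -0.05 -0.13 0.06; 0 0 -0.05 0 0.06; 0 0 -0.04 0 0.06; 0 0 -0.022 0 0.06; 0 0 0 0 0.06",
)

```text
t: 38.1
tool_pos: [0.4425, 0.3692, 0.0263]
tool_rot: [-2.03, 0.362, 2.043]
force: [-0.5, -0.2, 0.1]
finger_gap: 0.0599
```

Run:
```python
from h import *
s=snap('wrist','w25')
o=observe();print(o['t'],o['tool_pos'],o['force'],o['finger_gap'],o['joint_positions'])
M=R.from_rotvec(observe()['tool_rot']).as_matrix();print(np.arctan2(M[1,1],M[0,1]))
```

```text
38.15 [0.44435966 0.37057294 0.02917566] [0.02757651 0.54079386 0.83020255] 0.05982231469701121 [ 6.02379951e-01  1.81665358e-01  1.95293623e+00 -1.21078771e-04
  1.01123120e+00  2.51901626e+00]
-1.9165676296181795
```

View pics/w25.png

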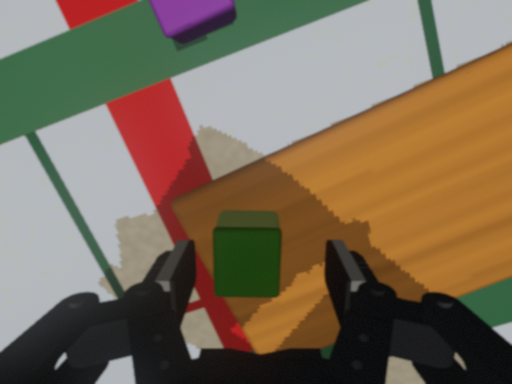

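Request:
play_rows(
  rows="0.001 0.005 0 0 0.06; 0 0 -0.017 0 0.06; 0 0 0 0 0; 0 0 0 0 0; 0 0 0 0 0; 0 0 0 0 0; 0 0 0 0 0; 0 0 0.02 0 0",
)

```text
t: 38.95
tool_pos: [0.4444, 0.3755, 0.0312]
tool_rot: [-2.031, 0.359, 2.04]
force: [-0.7, -1.3, -0.4]
finger_gap: 0.0289
```

Request:
play_rows(
  rows="0 0 0.05 0 0; 0 0 0.05 0 0; 0 0 0.05 0.05 0; 0 0 0.05 0.13 0; 0.02 -0.02 0.03 0.13 0; 0.035 -0.03 0 0 0; 0.035 -0.03 0 0 0; 0.035 -0.03 0 0 0",
)

```text
t: 39.75
tool_pos: [0.5725, 0.266, 0.2646]
tool_rot: [-2.205, 0.037, 2.203]
force: [-0.3, -0.0, 0.4]
finger_gap: 0.0287
```

Request:
play_rows(
  rows="0.02 -0.025 0 0 0; 0 0 0 0 0; 0 0 0 0 0",
)

```text
t: 40.05
tool_pos: [0.5915, 0.2415, 0.2635]
tool_rot: [-2.202, 0.04, 2.204]
force: [0.2, -0.3, 0.1]
finger_gap: 0.0289
```

Run:
```python
from h import *
s=snap('wrist','w26')
o=observe();print(o['t'],o['tool_pos'],o['force'],o['finger_gap'])
M=R.from_rotvec(observe()['tool_rot']).as_matrix();print(np.arctan2(M[1,1],M[0,1]))
```

```text
40.1 [0.59109518 0.24227367 0.26371829] [ 0.28951677  0.65404589 -0.31195965] 0.02909076551590667
-1.60612006484896
```

View pics/w26.png

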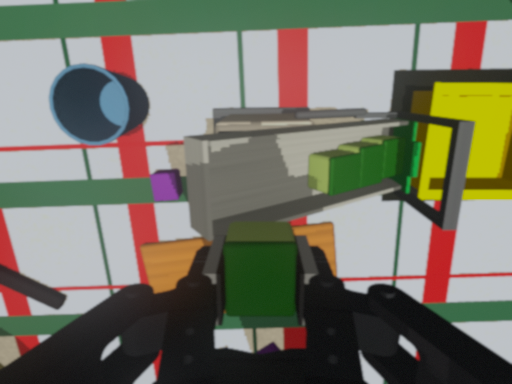

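Request:
play_rows(
  rows="0.01 -0.0025 0 0 0; 0.009 0 -0.02 0 0; 0 0 -0.021 0 0; 0 0 0 0 0; 0 0 0 0 0.045; 0 0 0 0 0.045; 0 0 0 0 0.045; 0 0 0.04 0 0.045",
)

```text
t: 40.9
tool_pos: [0.6077, 0.2388, 0.2572]
tool_rot: [-2.194, 0.042, 2.217]
force: [-0.7, -0.4, -0.6]
finger_gap: 0.0453
```

Request:
play_rows(
  rows="0 0 0.03 0 0.045; 0 0 0 0 0.08; 0 0 0 0.1 0.08; 0 0 0 0 0.08",
)

```text
t: 41.3
tool_pos: [0.6106, 0.2396, 0.2937]
tool_rot: [2.19, 0.071, -2.187]
force: [-0.0, -0.2, -1.0]
finger_gap: 0.0799
```

Run:
```python
from h import *
s=snap('wrist','w27')
o=observe();print(o['t'],o['tool_pos'],o['force'],o['finger_gap'])
```

```text
41.35 [0.61046549 0.23948916 0.29315533] [ 0.75016038 -1.28545444 -0.59680845] 0.07987973813526779
```

View pics/w27.png

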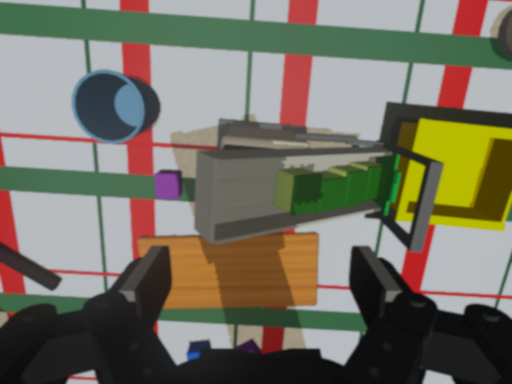

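All four chunks sit in the chute in a row. Next I'll go to the yellow pan's handle.

Request:
play_rows(
  rows="0 -0.04 0 0.13 0.085; 0 -0.045 0 0.14 0.085; 0 -0.045 0 0.14 0.085; 0 -0.045 0 0.14 0.085; 0 -0.045 0 0.14 0.085; 0 -0.045 0 0.14 0.085; 0 -0.045 0 0.14 0.085; -0.01 -0.045 0 0.14 0.085",
)

```text
t: 42.15
tool_pos: [0.6004, -0.1173, 0.2924]
tool_rot: [1.492, 0.998, -1.492]
force: [0.5, 0.5, 0.1]
finger_gap: 0.0852
```

Request:
play_rows(
  rows="-0.01 -0.02 -0.03 0.14 0.085; 0 0 -0.03 0.14 0.085; 0 0 0 0.1 0.085; 0 0 0 0 0.085; 0 0 0 0 0.085",
)

```text
t: 42.65
tool_pos: [0.5908, -0.1355, 0.2334]
tool_rot: [1.223, 1.199, -1.223]
force: [-1.3, -0.0, -0.7]
finger_gap: 0.085
```

Run:
```python
from h import *
s=snap('wrist','w28');t=snap('top','t28')
c=cv2.resize(t['color'][90:290,90:420],None,fx=2.4,fy=2.4,interpolation=cv2.INTER_CUBIC); cv2.imwrite('pics/t28c.png',c[:,:,::-1])
o=observe();print(o['t'],o['tool_pos'],o['force'],o['finger_gap'])
M=R.from_rotvec(observe()['tool_rot']).as_matrix();print(np.arctan2(M[1,1],M[0,1]))
```

```text
42.75 [ 0.59112332 -0.13544293  0.23411795] [ 0.09153341 -0.78223978 -0.37975868] 0.08515882512737755
-0.017629142768074403
```

View pics/w28.png

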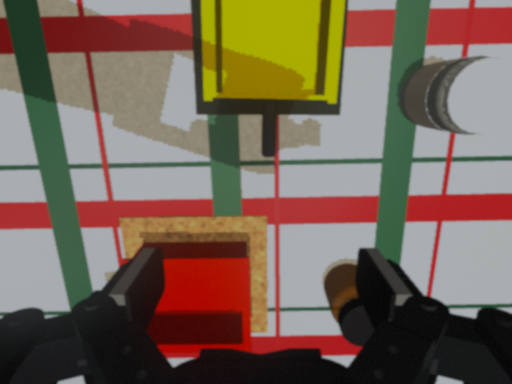

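View pics/t28c.png

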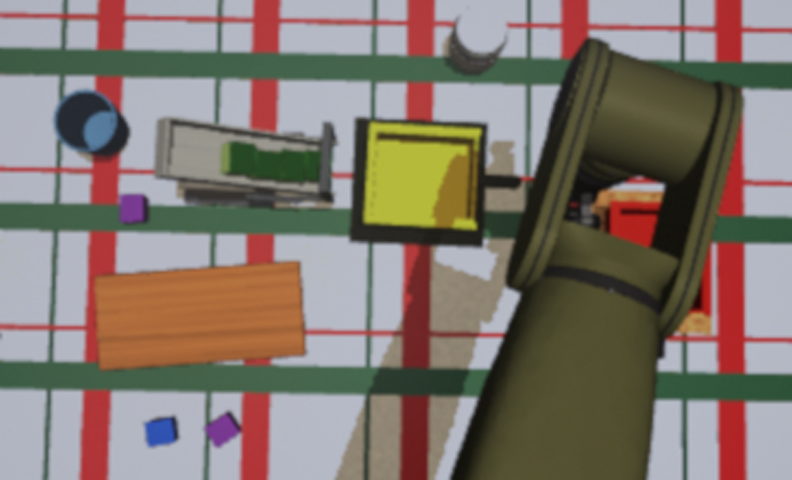

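Request:
play_rows(
  rows="0.009 0.036 0 -0.018 0.085; 0 0 -0.05 0 0.085; 0 0 -0.05 0 0.085; 0 0 -0.05 0 0.085; 0 0 -0.038 0 0.085; 0 0 -0.02 0 0.05; 0 0 0 0 0.05; 0 0 0 0 0.05",
)

```text
t: 43.55
tool_pos: [0.6005, -0.0995, 0.026]
tool_rot: [1.235, 1.191, -1.234]
force: [1.5, -0.2, 0.9]
finger_gap: 0.0498
```

Run:
```python
from h import *
s=snap('wrist','w29')
o=observe();print(o['t'],o['tool_pos'],o['force'],o['finger_gap'])
```

```text
43.6 [ 0.60128135 -0.09978968  0.02717887] [0.46345429 0.05030277 0.80149304] 0.0502913182079553
```

View pics/w29.png

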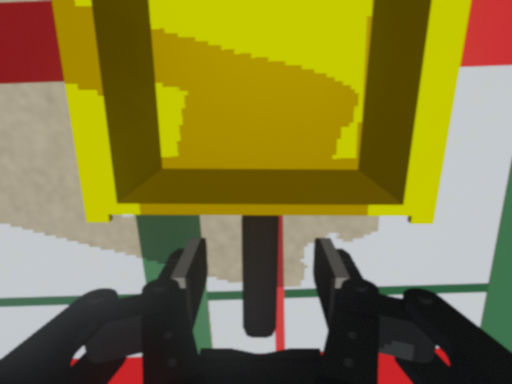

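Request:
play_rows(
  rows="0 0 0 0 0; 0 0 0 0 0; 0 0 0 0 0; 0 0 0 0 0; 0 0 0 0 0; 0 0 0 0 0",
)

```text
t: 44.2
tool_pos: [0.6007, -0.0999, 0.0268]
tool_rot: [1.235, 1.19, -1.233]
force: [-1.3, -0.1, 5.8]
finger_gap: 0.0129
```

Request:
play_rows(
  rows="0 0.008 0.001 0 0; 0 0.01 0 0 0; 0.001 0.01 0 0 0; 0 0.01 0 0 0; 0.001 0.007 0 0 0; 0 0.003 0 0 0; 0 0 0 0 0",
)

```text
t: 44.9
tool_pos: [0.6023, -0.0505, 0.0269]
tool_rot: [1.234, 1.192, -1.232]
force: [0.2, -1.6, 6.3]
finger_gap: 0.0131
```

Run:
```python
from h import *
s=snap('wrist','w30');t=snap('top','t30')
c=cv2.resize(t['color'][115:215,140:320],None,fx=4.4,fy=4.4,interpolation=cv2.INTER_CUBIC); cv2.imwrite('pics/t30c.png',c[:,:,::-1])
o=observe();print(o['t'],o['tool_pos'],o['force'],o['finger_gap'])
```

```text
45.0 [ 0.6023336  -0.05048998  0.02684397] [0.21565479 0.03719506 5.47076056] 0.013154146518781837
```

View pics/w30.png

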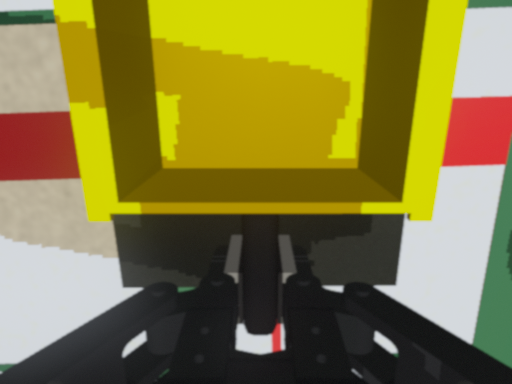

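View pics/t30c.png

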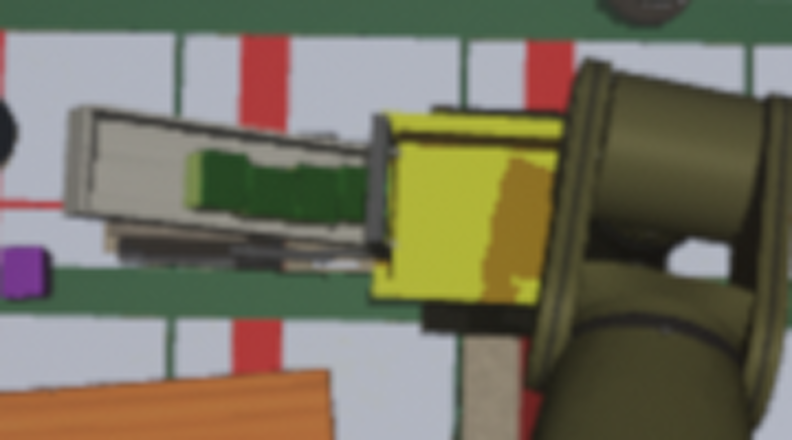

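Request:
play_rows(
  rows="0 0.006 0 0 0; 0 0.007 0 0 0; 0.001 0.007 0 0 0; 0 0.006 0 0 0; 0 0.005 0 0 0; 0 0.003 0 0 0; 0 0 0 0 0",
)

```text
t: 45.7
tool_pos: [0.6033, -0.0175, 0.0269]
tool_rot: [1.233, 1.191, -1.233]
force: [-0.7, -5.6, 5.8]
finger_gap: 0.0135
```

Run:
```python
from h import *
s=snap('wrist','w31');t=snap('scene')
c=cv2.resize(t['color'][160:290,180:350],None,fx=4.4,fy=4.4,interpolation=cv2.INTER_CUBIC); cv2.imwrite('pics/s31c.png',c[:,:,::-1])
o=observe();print(o['t'],o['tool_pos'],o['force'],o['finger_gap'])
```

```text
45.8 [ 0.60329078 -0.01761867  0.02690779] [-0.21511533 -4.91906387  5.76211857] 0.013458183724659678
```

View pics/w31.png

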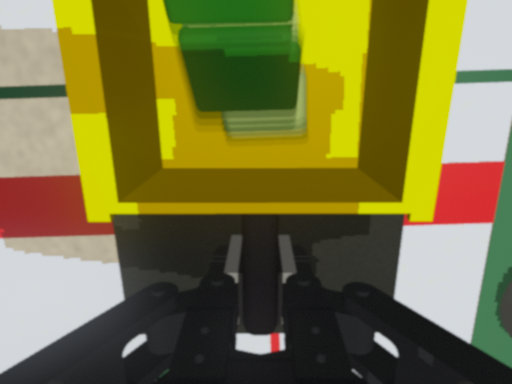

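View pics/s31c.png

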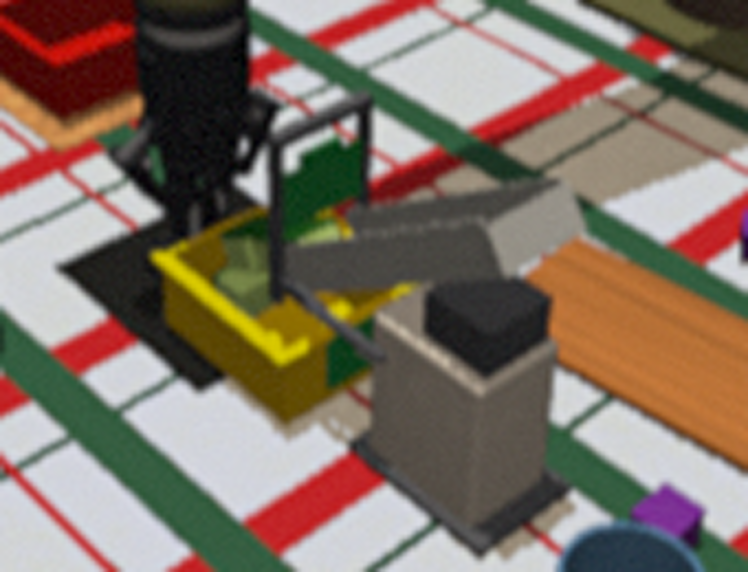

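The gate is up and chunks are sliding in. I'll press a little further and hold.

Request:
play_rows(
  rows="0 0.002 0 0 0; 0 0.002 0 0 0; 0 0 0 0 0; 0 0 0 0 0; 0 0 0 0 0; 0 0 0 0 0; 0 0 0 0 0; 0 0 0 0 0",
)

```text
t: 46.6
tool_pos: [0.6033, -0.0141, 0.0269]
tool_rot: [1.232, 1.19, -1.233]
force: [-0.8, -7.0, 5.3]
finger_gap: 0.0131
```

Request:
play_rows(
  rows="0 0 0 0 0; 0 0 0 0 0; 0 0 0 0 0; 0 0 0 0 0; 0 0 0 0 0; 0 0 0 0 0; 0 0 0 0 0; 0 0 0 0 0",
)

```text
t: 47.4
tool_pos: [0.6033, -0.0141, 0.0269]
tool_rot: [1.232, 1.19, -1.233]
force: [-0.5, -7.2, 6.2]
finger_gap: 0.0133
```

Run:
```python
from h import *
s=snap('wrist','w32');t=snap('scene')
c=cv2.resize(t['color'][160:290,180:350],None,fx=4.4,fy=4.4,interpolation=cv2.INTER_CUBIC); cv2.imwrite('pics/s32c.png',c[:,:,::-1])
t=snap('top')
c=cv2.resize(t['color'][115:215,140:320],None,fx=4.4,fy=4.4,interpolation=cv2.INTER_CUBIC); cv2.imwrite('pics/t32c.png',c[:,:,::-1])
o=observe();print(o['t'],o['tool_pos'],o['force'],o['finger_gap'])
```

```text
47.55 [ 0.60325377 -0.01413228  0.02686983] [-0.42622958 -7.25854922  4.528436  ] 0.01334302101392248
```

View pics/w32.png

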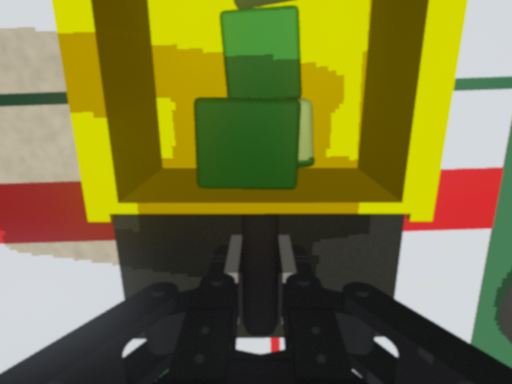

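View pics/s32c.png

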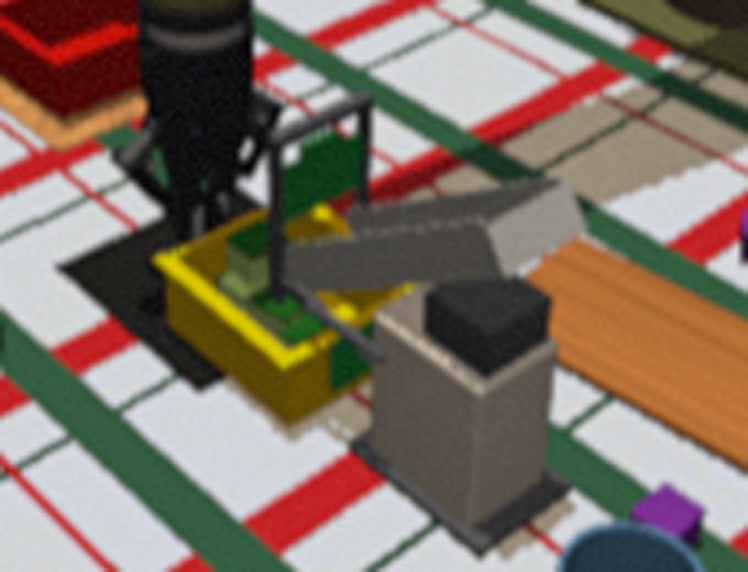

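View pics/t32c.png

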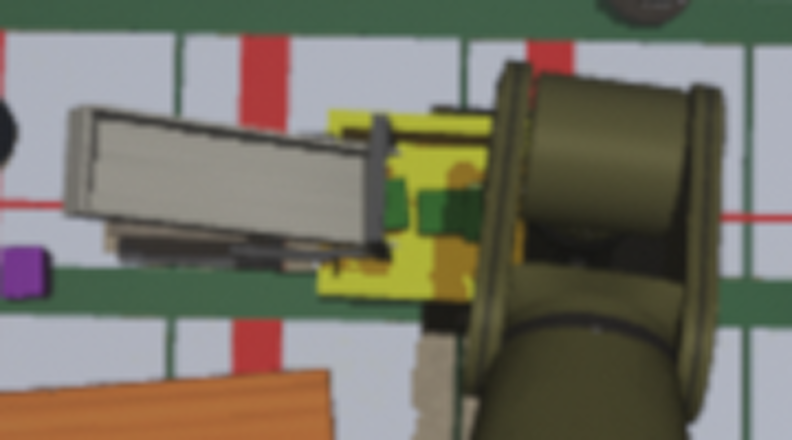

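The chute is empty and the chunks are in the pan, one of them stacked on another. Now I'll draw the pan back gently.

Request:
play_rows(
  rows="0 -0.003 0 0 0; 0 -0.006 0 0 0; 0 -0.008 0 0 0; -0.001 -0.008 0 0 0; 0 -0.008 0 0 0; 0 -0.008 0 0 0; 0 -0.008 0 0 0; 0 -0.008 0 0 0",
)

```text
t: 48.35
tool_pos: [0.6021, -0.0677, 0.0266]
tool_rot: [1.238, 1.195, -1.232]
force: [0.3, 5.2, 5.7]
finger_gap: 0.0133
```

Request:
play_rows(
  rows="-0.001 -0.008 0 0 0; 0 -0.008 0 0 0; 0 -0.006 0 0 0; 0 -0.004 0 0 0; -0.001 -0.0025 0 0 0; 0 0 0 0 0; 0 0 0 0 0",
)

```text
t: 49.05
tool_pos: [0.6003, -0.0967, 0.0267]
tool_rot: [1.237, 1.194, -1.232]
force: [0.4, 3.1, 4.9]
finger_gap: 0.0134
```

Run:
```python
from h import *
s=snap('wrist','w33')
t=snap('top')
c=cv2.resize(t['color'][115:215,140:320],None,fx=4.4,fy=4.4,interpolation=cv2.INTER_CUBIC); cv2.imwrite('pics/t33c.png',c[:,:,::-1])
o=observe();print(o['t'],o['tool_pos'],o['force'],o['finger_gap'])
f=lambda u,v,z: onz(t,140+u/4.4,115+v/4.4,z)[:2].round(4)
z=.062
for p in [(88,221),(433,220),(118,205),(404,204)]: print(onz(s,*p,z).round(4))
```

```text
49.15 [ 0.60035245 -0.09669377  0.0266397 ] [-0.01728211  2.96716808  6.17645955] 0.013411709976261607
[ 0.5406 -0.0645  0.062 ]
[ 0.6623 -0.0683  0.062 ]
[ 0.5521 -0.0589  0.062 ]
[ 0.6515 -0.062   0.062 ]
```

View pics/w33.png

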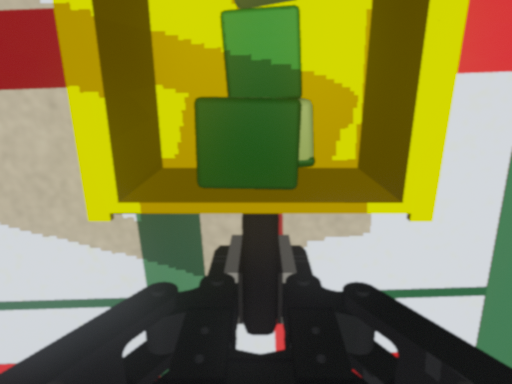

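View pics/t33c.png

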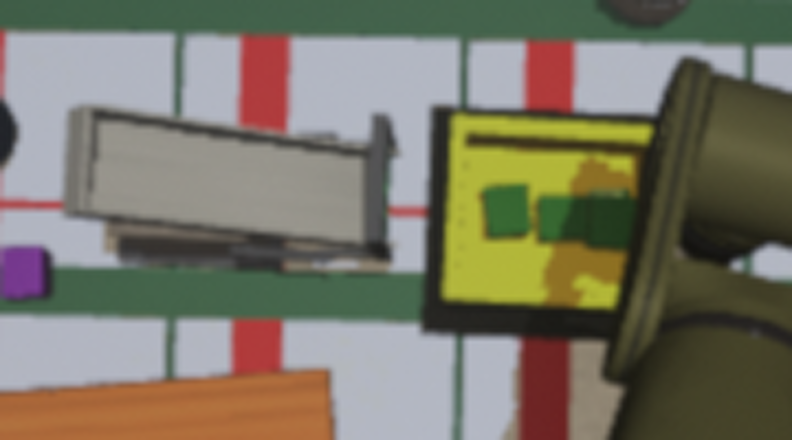

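Run:
```python
from h import *
t=snap('top')
f=lambda u,v,z: onz(t,140+u/4.4,115+v/4.4,z)[:2].round(4)
print(f(452,113,.062),f(441,300,.062),f(434,107,0),f(423,330,0))
```

```text
[0.669  0.0661] [0.5444 0.071 ] [0.6846 0.0795] [0.5278 0.084 ]
```

Request:
play_rows(
  rows="0 -0.003 0 0 0; 0 0 0 0 0; 0 0 0 0 0; 0 0 0 0 0.085; 0 0 0 0 0.085; 0 0 0 0 0.085; 0 0 0 0 0.085",
)

```text
t: 49.9
tool_pos: [0.599, -0.1017, 0.0253]
tool_rot: [1.234, 1.194, -1.235]
force: [0.2, -0.0, -0.1]
finger_gap: 0.0709
```

Request:
play_rows(
  rows="0 0 0.03 0 0.085; 0 0 0.05 0 0.085; 0 0 0.05 0 0.085; -0.01 -0.02 0.05 0 0.085; -0.02 -0.03 0.03 0 0.085; -0.03 -0.04 0 0 0.085; -0.03 -0.04 0 0 0.085; -0.03 -0.03 0 0 0.085",
)

```text
t: 50.7
tool_pos: [0.4791, -0.262, 0.232]
tool_rot: [1.234, 1.192, -1.235]
force: [0.6, 0.7, -0.1]
finger_gap: 0.0848
```

Request:
play_rows(
  rows="-0.03 -0.04 0 0 0.085; -0.03 -0.04 0 0 0.085; -0.02 -0.04 0.02 0 0.085; 0 -0.04 0 0 0.085; 0 -0.04 0 0 0.085; 0 -0.04 0 0 0.085; 0 0 0 0 0.085; 0 0 0 0 0.085",
)

```text
t: 51.5
tool_pos: [0.3999, -0.5005, 0.2506]
tool_rot: [1.236, 1.194, -1.235]
force: [0.0, 1.5, -0.8]
finger_gap: 0.0852
```

Run:
```python
from h import *
t=snap('top')
c=cv2.resize(t['color'][90:290,90:420],None,fx=2.4,fy=2.4,interpolation=cv2.INTER_CUBIC); cv2.imwrite('pics/t34c.png',c[:,:,::-1])
t=snap('scene')
c=cv2.resize(t['color'][140:340,140:370],None,fx=2.9,fy=2.9,interpolation=cv2.INTER_CUBIC); cv2.imwrite('pics/s34c.png',c[:,:,::-1])
o=observe();print(o['t'],o['tool_pos'],o['force'],o['finger_gap'])
```

```text
51.6 [ 0.40041477 -0.49934277  0.25128789] [1.13440628 0.37638054 0.87148167] 0.08490245929922952
```

View pics/t34c.png

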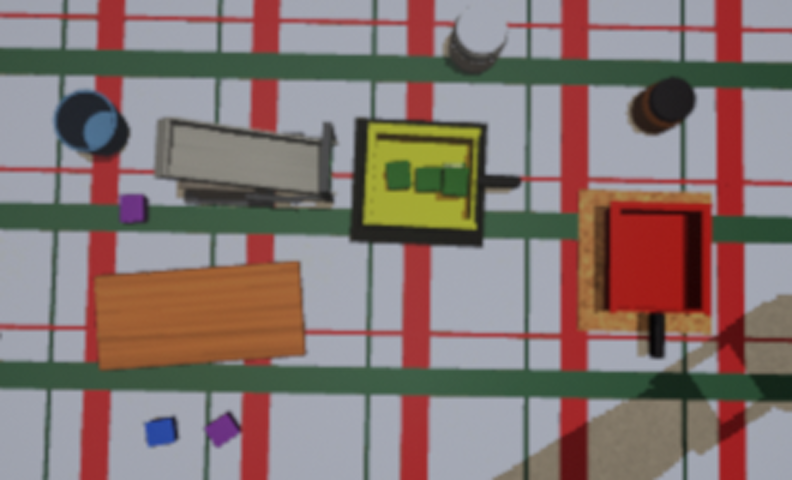

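View pics/s34c.png

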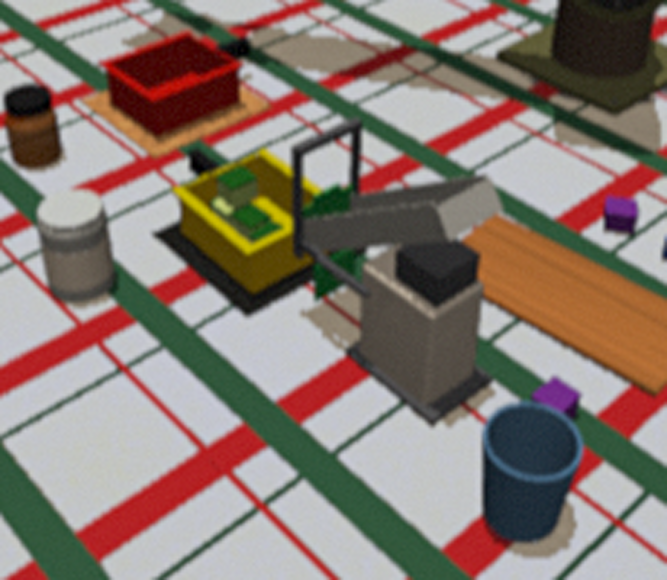

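Run:
```python
from h import *
t=snap('top');im=t['color'];hsv=cv2.cvtColor(im,cv2.COLOR_RGB2HSV)
def rect(m,z,n):
    c=max(cv2.findContours(m,0,2)[0],key=cv2.contourArea);B=cv2.boxPoints(cv2.minAreaRect(c));Q=np.array([onz(t,*p,z)[:2] for p in B]);print(n,Q.mean(0).round(4),np.linalg.norm(np.roll(Q,-1,0)-Q,axis=1).round(3))
y=cv2.inRange(hsv,(22,110,50),(35,255,255));y[:,:235]=0;y[:,310:]=0;rect(y,.06,'yellow')
r=cv2.inRange(hsv,(0,150,40),(8,255,255));r[:,:343]=0;r[:,386:]=0;r[:173]=0;r[222:]=0;rect(r,.06,'red')
c=cv2.inRange(hsv,(8,60,40),(21,255,255));c[:,:325]=0;c[:,395:]=0;rect(c,0,'cork')
c=cv2.resize(im[130:200,225:310],None,fx=8,fy=8,interpolation=cv2.INTER_CUBIC); cv2.imwrite('pics/t35c.png',c[:,:,::-1])
```

```text
yellow [ 6.054e-01 -6.000e-04] [0.128 0.14  0.128 0.139]
red [ 0.51   -0.2892] [0.136 0.123 0.137 0.122]
cork [ 1.0774 -0.2952] [0.22  0.125 0.218 0.124]
```

View pics/t35c.png

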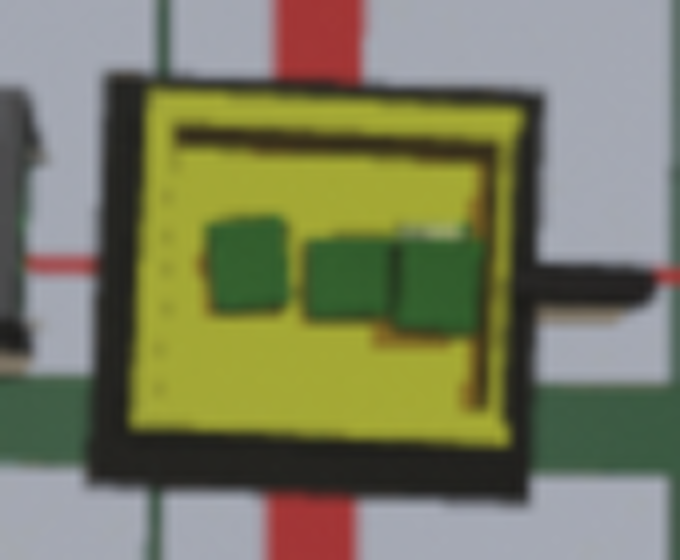

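The pan stands on the mat with the chunks inside. Three are visible, and the pale edge of a fourth shows under the right-hand one at (430,230). I'm handing in.

```bash
python3 -c "
from h import *
print(close_job())"
```

```text
the job is handed in; nothing more can be done
None
```

The job is done and handed in at about 52 s. I swapped the pans, loaded all four green chunks and pressed the yellow pan on the paddle until the chute was empty. I then drew it back to the rubber mat and let go. The blue and purple blocks were not touched.

**Mend on the way:** the red pan was knocked off the middle of the cork mat after the third chunk. I put it back before loading the fourth.

**Last checks:**
- **Yellow pan:** its centre measures (0.605, -0.001), against a mat middle of about (0.605, -0.002).
- **Red pan:** its centre measures (0.510, -0.289), against a cork middle of about (0.508, -0.292).
- **Chunks:** the chute and the board are empty. Three chunks are plainly visible in the pan; the fourth shows only as a pale edge, because one chunk lies stacked on it.
- **Paddle and bystanders:** the paddle appears to have sprung out, and the jar, can and mug stand upright where they were.

**Checks that disagreed or failed:**
- The first yellow grip was about 11 mm nearer the pan than I had measured. I corrected for it before setting the pan down.
- The final colour mask for the cork mat caught another object, so the cork figure above comes from the earlier readings.
- Position estimates from the different views differ by 2 to 5 mm.

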